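# Clear the tile jig into its tool tray

### The job

Tile cutting is done for today: clear the jig and put its parts away in the tool tray, each in the block that is shaped for it. Slide the length stop and the round dog along the T-slot and out at its open end, and set each with its foot down in its own pocket in the tray; lay the wooden rib flat in its bed and stand the slip trailer upright in its round dish. Let go of everything, with all four fully seated, and leave the white cone-shaped stopper standing where it is.

Things in the scene. Friction and masses are not known exactly. Their poses are not given: they have to be found in the camera images.
- stop_center (a point): Length stop: aluminium block 46 (x) x 22 (y) x 36 mm tall, dark thumbscrew on top (8 mm more); below it a steel neck 9 mm wide (y) and a T-foot 46 x 24 (y) x 6 mm. Point: centre of the aluminium block, 36.5 mm above the foot's underside, 18 above the block's underside. z up. Stands with its foot in the jig's slot. Either way round is right. 0.12 kg. Grasp across y.
- dog_center (a point): Round dog: upright steel cylinder, diameter 26, 36 mm tall; below it a neck 9 mm wide (y) and a T-foot 28 (x) x 24 (y) x 6 mm. Point: centre of the cylinder, 36.5 mm above the foot's underside, 18 above the cylinder's underside. z up. Stands with its foot in the jig's slot. Either way round is right. 0.15 kg. Grasp across y.
- rib_center (a point): Potter's rib: flat beech leaf 90 long (x), 38 wide (y) and 8.5 mm thick, pointed at both ends, lying flat on the table. Point: its centre, 4.25 mm above its underside. z up. 0.02 kg. Grasp across its width at the middle. Either way round is right.
- bulb_center (a point): Slip trailer: pale round bulb, diameter 34, 37 mm high, flat bottom, with a thin needle standing up from it to 58 mm; stands on the table. Point: centre of the bulb, 18 mm above its underside. z up. 0.03 kg. Grasp the bulb from any side.
- stop_holder: Dark wooden block 103 (x) x 66 (y) x 16 mm, one of four held fast in the plywood tray, in a 2 x 2 group in any order, 104 (x) and 68 mm (y) apart. Origin: centre of its underside. In its middle the longer oblong pocket, 54 (x) x 32 (y), 9 mm deep, for the foot of the length stop. Seated, the stop's centre is 43.5 mm above this origin.
- dog_holder: Dark wooden block 103 (x) x 66 (y) x 16 mm, one of four held fast in the plywood tray, in a 2 x 2 group in any order, 104 (x) and 68 mm (y) apart. Origin: centre of its underside. In its middle the shorter, almost square pocket, 36 (x) x 32 (y), 9 mm deep, for the foot of the round dog, the foot's 28 mm along x. Seated, the dog's centre is 43.5 mm above this origin.
- rib_holder: Dark wooden block 103 (x) x 66 (y) x 15 mm, one of four held fast in the plywood tray, in a 2 x 2 group in any order, 104 (x) and 68 mm (y) apart. Origin: centre of its underside. On top the bed of the rib, 97 (x) x 50 mm (y), tapered to the ends, within a 5 mm high rim with a 52 mm finger gap in the middle of both long sides. Seated, the rib's centre is 19.25 mm above this origin.
- bulb_holder: Dark wooden block 103 (x) x 66 (y) x 16 mm, one of four held fast in the plywood tray, in a 2 x 2 group in any order, 104 (x) and 68 mm (y) apart. Origin: centre of its underside. In its middle a round dish, diameter 42, 5 mm deep, for the slip trailer's bulb. Seated, the bulb's centre is 29 mm above this origin.
- jig: Tile-cutting jig, fixed: plywood, top at z 18 mm, x -95 to 95, y -40 to 56 mm; fence 14 mm higher at y 43 to 56. Origin: underside, below the slot's middle. T-slot along x at y 0, floor z 4, shut at x -95, open at x +95 where the jig ends. Stop and dog stand in it in any order, with 2 mm play sideways and 3 up; each lifts out only with its whole foot past the open end, the outer one first.
- cone_center (a point): White stopper, a plain cone 39 mm tall and 20 mm across, standing on the table: a bystander. Point: its centre, 19.5 mm above its underside.

How it is judged:
By the outcome, as a careful person would: the job done as asked, in the order asked, and still so for the second after the job is handed in, with the robot touching nothing.
It also fails if it takes over 106 s, if anything falls off the work surface, if the arm or the gripper's body presses on something with over 40 N, if the wrist force passes 120 N, or if a joint passes its speed limit or range.

### The arm

A 6-joint arm with a two-finger parallel gripper is mounted at the origin on the work surface; the furniture and walls round the work are solid. World frame = base frame: x ahead of the robot, y to its left, z up, the work surface at z = 0. Lengths are in m, angles in rad, forces in N, time in s.
With the tool pointing down it reaches from about 0.35 to 0.725 m from the base axis. Payload 4.3 kg.
Tool frame: the origin (TCP) lies midway between the tips of the shut fingers; the grasp point (between the pads) lies 19 mm behind it; z points along the fingers, y is the line along which they close (so a half turn about z gives the same grasp; the last joint's range is limited). The gripper opens to 85 mm and grips with 20 to 120 N. Pads are 22 mm wide; open, the fingers measure 114 mm over their backs; the gripper's body (76 mm by 85 mm) begins 54 mm behind the grasp point. The pads swing forward as they close: fully open they stand 13 mm farther back than shut.
Start: joints at [1.048, 0.377, 0.081, 1.274, 0, 1.46], TCP at [0.231, 0.527, 0.231] pointing down, gripper open.
Joint ranges: [-2.72, 2.72], [-0.84, 1.66], [-1.02, 1.22], [-1.77, 2.12], [-1.37, 1.28], [-3.14, 3.14]. Speed limits (rad/s): [2.57, 2.57, 3.14, 3.14, 3.14, 3.14].

### API

Orientations are given as a unit quaternion [w, x, y, z].
In Python, from rig import arm gives the robot as it stands.
- The arm moves only by the tool servo_tool, never from a script. Its argument "rows" is text: rows parted by semicolons, each of 6 numbers parted by spaces: the shift along the tool's x, y, z in units of 600 mm (1.0 is 600 mm), then the turn, a rotation vector about the tool's x, y, z in units of pi rad (1.0 is pi rad). A call has 1 to 5 rows; each row is the pose to reach, as a shift and turn from the pose commanded when the call began, along the tool's axes at that moment, turning the shorter way round; what a row does not reach only later rows make up. A row lasts 1/10 s, in which the tool goes at most 50 mm and 8.59 degrees, less where a joint would pass 70% of its speed; a pose out of reach is approached as far as the arm can. A call with a number of a shift or a turn outside -1 to 1 is refused whole. A call with a gripper value outside its range is refused whole. "jaw" is the opening, from 0 (shut) to 1 (fully open), set as the call begins (left out, the last holds). The fingers move at their own pace and stop on an object; "grip_force" is the grip in N (left out, the last holds). Time passes only in rows, so rows that repeat a pose let the fingers close. It gives the time, the measured TCP pose, the force, the opening and the grip force at its end, in the units of the state.
- arm.observe(): the state, without advancing time (a new reading comes with each control period).
- arm.get_image(name): name is "scene" or "top"; returns the picture (420x560x3 uint8, red, green, blue); there is no depth.
- arm.camera_params(name): a dict with "fovy" (degrees; the focal length in pixels is half the picture's height over the tangent of half this angle, whatever the lens; pixels are square), "cx", "cy" (the principal point, pixels), "R" (3x3) and "t" (3): a world point X has camera coordinates R X + t. Camera axes: x right, y down, z forward; pixel columns grow to the right and rows downward; lengths in m; the calibration is good to about 2 mm. A picture is of the moment at which its call begins. camera_params takes no time and is no camera call.
- arm.close_job(): hands the job in; it is judged then, once.
The state is a dict: "clock": time; "qpos": joint angles; "joint_vel": joint speeds; "effort": joint torques, N m; "ee_pos": TCP position; "eef_rot": TCP orientation; "contact_force": force on the tool from outside, world axes, zero at the start; "wrist_torque": the same for the moment, N m; "grip_width": finger opening in m; "gripper_force": force on a finger pad.
Only numpy, scipy, OpenCV 4.12 (cv2) and the standard library are available. Lean on these libraries where they do the work, as an engineer would, in place of code of your own. Each camera call takes 0.05 s, during which the arm holds its last target. There are 200 camera calls.

## Working session

There is one attempt and no reset: what is moved stays moved. The work goes in short steps, Python scripts to look and compute and a tool call to move; the robot and the scene stay as the last step left them, time stands still between calls to the robot, and variables do not carry over. Pictures are saved under pics/ and viewed, at most 14 in all, crops included, and the job is handed in when it is done.

Besides the shell and the picture viewer there is one more tool, called after "Emit:" as name(argument=value, ...), one argument or row to a line, values as JSON. servo_tool: Moves the arm, as the interface text tells. Shifts and turns lie within -1 to 1; 1 stands for 600 mm of shift or pi rad of turn. Its arguments: {"type":"object","properties":{"rows":{"type":"string"},"jaw":{"type":"number"},"grip_force":{"type":"number"}},"required":["rows"]}

```bash
mkdir -p pics; ls
python3 - <<'E'
from rig import arm
import cv2
for n in("scene","top"):
    cv2.imwrite(f"pics/{n}0.png",arm.get_image(n)[:,:,::-1]); p=arm.camera_params(n); print(n,p)
o=arm.observe(); print(o)
E
```

```text
pics
scene {'fovy': 50.072844847788815, 'cx': 274.34996517134965, 'cy': 215.40853278407508, 'R': array([[ 0.78823588, -0.61519983,  0.0146071 ],
       [-0.40399142, -0.5352351 , -0.74183173],
       [ 0.46419299,  0.57883725, -0.67042696]]), 't': array([-0.36855846,  0.34009262,  0.55637689])}
top {'fovy': 44.74469115888013, 'cx': 273.84948021735585, 'cy': 212.5652841185878, 'R': array([[ 3.44706628e-04, -9.99648341e-01, -2.65155823e-02],
       [-9.99616096e-01,  3.90149305e-04, -2.77039512e-02],
       [ 2.77045539e-02,  2.65149526e-02, -9.99264437e-01]]), 't': array([0.14445817, 0.52933717, 1.01187664])}
{'clock': 0.1, 'qpos': array([1.04769867e+00, 3.78025630e-01, 7.97986016e-02, 1.27440825e+00,
       2.04993014e-05, 1.46049646e+00]), 'joint_vel': array([-0.00018831, -0.0011739 ,  0.00248733, -0.00108742, -0.00010867,
        0.00026757]), 'effort': array([ 1.29319091e-03, -4.64695573e+01,  2.70581245e+01,  1.19990524e-02,
       -1.22134411e-04,  2.21864195e-05]), 'ee_pos': array([0.23037482, 0.52620582, 0.23044912]), 'eef_rot': array([-2.96093312e-04,  2.04936487e-01,  9.78774842e-01, -8.70556847e-04]), 'contact_force': array([-0.53366003, -0.18904819,  0.55468315]), 'wrist_torque': array([-0.02638085, -0.00575419,  0.0198571 ]), 'gripper_force': 0.0, 'grip_width': 0.08532013098496}
```

View pics/scene0.png

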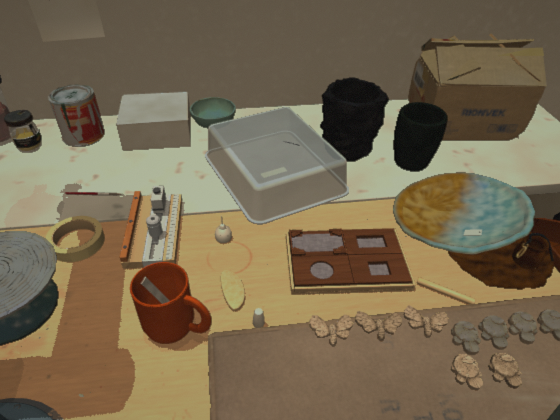

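View pics/top0.png

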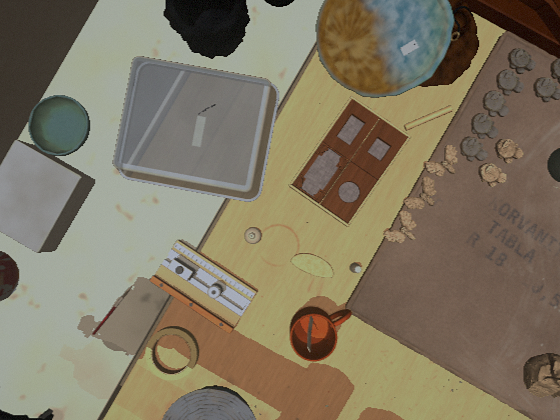

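Scene: the jig is at top-image (207,285), with one upright at (180,268) and the other at (216,290). The bulb is at (253,236), the rib at (312,265), the cone at (356,267). In the tray (350,160), the stop pocket is about (351,129), dog (379,149), rib bed (321,172) and dish (349,191). I'll enlarge crops next.

```bash
cat > h.py <<'E'
import numpy as np,cv2
from rig import arm
from scipy.spatial.transform import Rotation as Ro
def ray(n,uv,z):
    p=arm.camera_params(n); f=210/np.tan(np.radians(p["fovy"]/2))
    d=p["R"].T@np.array([(uv[0]-p["cx"])/f,(uv[1]-p["cy"])/f,1]); c=-p["R"].T@p["t"]
    return c+d*(z-c[2])/d[2]
def proj(n,X):
    p=arm.camera_params(n); f=210/np.tan(np.radians(p["fovy"]/2)); q=p["R"]@np.array(X)+p["t"]
    return np.array([p["cx"]+f*q[0]/q[2],p["cy"]+f*q[1]/q[2]])
def crop(im,x,y,w,h,s): return cv2.resize(im[y:y+h,x:x+w],None,fx=s,fy=s,interpolation=cv2.INTER_CUBIC)
E
python3 - <<'E'
import cv2,numpy as np
from h import crop
t=cv2.imread("pics/top0.png"); s=cv2.imread("pics/scene0.png")
a=crop(t,150,230,110,100,7.2/2); b=crop(t,280,90,135,140,400/140)[:360]
cv2.imwrite("pics/c1.png",np.hstack([crop(t,150,230,110,100,4),crop(t,280,95,90+40,135,400/135)[:400]]))
cv2.imwrite("pics/c2.png",np.hstack([crop(s,115,180,80,100,5),crop(s,200,210,80,100,5)]))
E
```

```text
(no output)
```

View pics/c1.png

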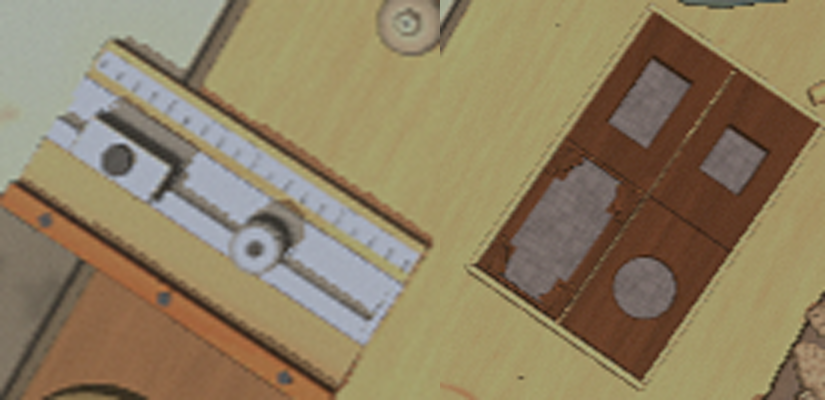

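View pics/c2.png

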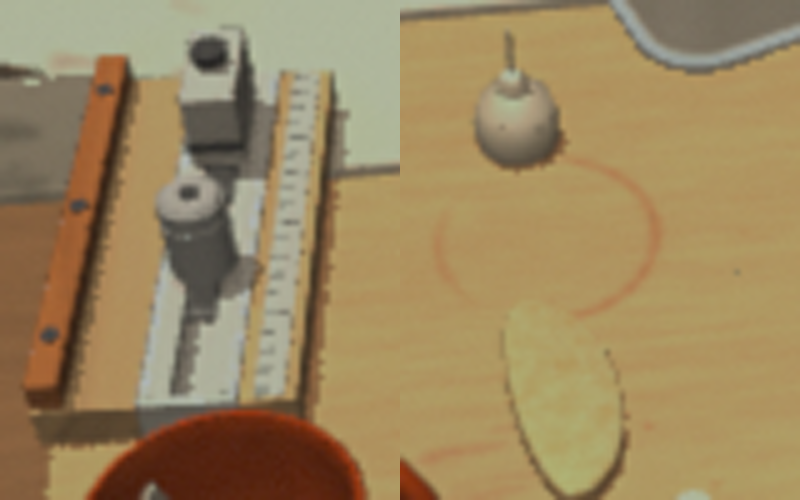

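Top crop: the orange fence (+y of the jig) lies lower left, so the open end (+x) is the upper left, and the stop (thumbscrew at crop 118,160) is the outer part. The dog's top is at (256,249). The tray pockets show up as clear grey areas.

```bash
cat > m1.py <<'E'
from h import *
t=cv2.imread("pics/top0.png"); s=cv2.imread("pics/scene0.png")
def blobs(im,box,lo,hi,amin):
    x,y,w,h=box; hsv=cv2.cvtColor(im[y:y+h,x:x+w],cv2.COLOR_BGR2HSV); m=cv2.inRange(hsv,lo,hi)
    n,l,st,c=cv2.connectedComponentsWithStats(m)
    out=[]
    for i in range(1,n):
        if st[i,4]>amin:
            cn=cv2.findContours((l==i).astype(np.uint8),cv2.RETR_EXTERNAL,cv2.CHAIN_APPROX_NONE)[0][0]
            out.append((c[i]+[x,y],st[i,4],(cn.reshape(-1,2)+[x,y])))
    return out
def tri(a,b):
    # midpoint of two rays
    A=[];B=[]
    for n,uv in(("top",a),("scene",b)):
        p0=ray(n,uv,0);p1=ray(n,uv,.1);d=(p1-p0)/np.linalg.norm(p1-p0);M=np.eye(3)-np.outer(d,d);A.append(M);B.append(M@p0)
    X=np.linalg.solve(sum(A),sum(B)); return X.round(4),[np.linalg.norm(A[i]@X-B[i]).round(4) for i in(0,1)]
if __name__=="__main__":
    for nm,im,box in(("top",t,(288,95,122,132)),("scene",s,(285,225,130,70))):
        print(nm)
        for c,a,_ in blobs(im,box,(0,0,60),(179,75,200),60): print(c.round(1),a,ray(nm,c,.012).round(4))
    print("jig")
    E1,E2=ray("top",(177.5,240),.018),ray("top",(258,290),.018); print(E1,E2,np.linalg.norm(E1-E2),np.degrees(np.arctan2(*(E1-E2)[[1,0]])))
    for c,a,cn in blobs(t,(145,260,110,75),(3,140,120),(13,255,255),100):
        q=np.array([ray("top",p,.032)[:2] for p in cn]); r=cv2.minAreaRect(q.astype(np.float32)*1000); print(a,r)
    S=ray("top",(150+118/4,230+160/4),.0665); D=ray("top",(150+256/4,230+249/4),.0585); print("stop",S,"dog",D,np.degrees(np.arctan2(*(S-D)[[1,0]])))
    print("stop/dog tri",tri((150+118/4,230+160/4),(115+208/5,180+50/5)),tri((214,292.2),(115+190/5,180+196/5)))
    print("bulb",ray("top",(253,236),.037), "rib",ray("top",(312,265),.0085),"cone",ray("top",(356,267),.035))
    print("tray corners")
    for u,v in((653,10),(822,125),(643,388),(470,268)): print(ray("top",(280+(u-440)/2.963,95+v/2.963),.015).round(4))
E
python3 m1.py
```

```text
top
[375.9  95.6] 63 [ 0.7631 -0.0595  0.012 ]
[350.2 129.5] 415 [ 0.6952 -0.008   0.012 ]
[378.5 149. ] 268 [ 0.6559 -0.0641  0.012 ]
[320.5 171.9] 985 [0.6104 0.0512 0.012 ]
[348.7 191.7] 337 [ 0.5708 -0.0047  0.012 ]
scene
[407.3 231.2] 66 [ 0.7803 -0.0287  0.012 ]
[316.8 242.1] 746 [0.6163 0.0575 0.012 ]
[370.4 242. ] 244 [ 0.6991 -0.0051  0.012 ]
[321.3 269.9] 297 [ 5.753e-01 -1.000e-04  1.200e-02]
[378.5 269. ] 201 [ 0.6598 -0.0616  0.012 ]
jig
[0.47452142 0.33612211 0.018     ] [0.3759175 0.1755159 0.018    ] 0.18845977372612338 58.45222448513112
399 ((343.17645263671875, 296.5833435058594), (165.58184814453125, 11.876211166381836), 56.82558059692383)
stop [0.4190845  0.32151123 0.0665    ] dog [0.37635937 0.25699203 0.0585    ] 56.4871526255882
stop/dog tri (array([0.4196, 0.3213, 0.0662]), [np.float64(0.0006), np.float64(0.0006)]) (array([0.3774, 0.2565, 0.0583]), [np.float64(0.001), np.float64(0.001)])
bulb [0.48295045 0.18429483 0.037     ] rib [0.42477455 0.06835872 0.0085    ] cone [ 0.42308787 -0.015449    0.035     ]
tray corners
[ 0.757  -0.0113  0.015 ]
[ 0.6787 -0.1238  0.015 ]
[ 0.5026 -0.0037  0.015 ]
[0.5832 0.1119 0.015 ]
```

```bash
cat > g.py <<'E'
import sys
from h import *
# usage: g.py x y z yaw_y_deg   -> shift/turn units from the present pose
def go(x,y,z,yaw):
    o=arm.observe(); w,a,b,c=o["eef_rot"]; R=Ro.from_quat([a,b,c,w]).as_matrix(); y_=np.radians(yaw)
    T=np.array([[-np.sin(y_),np.cos(y_),0],[np.cos(y_),np.sin(y_),0],[0,0,-1]])
    d=R.T@(np.array([x,y,z])-o["ee_pos"])/.6; r=Ro.from_matrix(R.T@T).as_rotvec()/np.pi
    yw=np.degrees(np.arctan2(R[1,1],R[0,1]))
    print("t%.1f"%o["clock"],"pos",o["ee_pos"].round(4),"yaw %.1f"%yw,"F",o["contact_force"].round(1),"M",o["wrist_torque"].round(2),"w %.4f gf %.0f"%(o["grip_width"],o["gripper_force"]))
    print("row:"," ".join("%.4f"%v for v in np.r_[d,r]))
if __name__=="__main__": 
    a=list(map(float,sys.argv[1:]))
    for i in range(0,len(a),4): go(*a[i:i+4])
E
python3 g.py .4193 .3214 .13 147
python3 - <<'E'
from m1 import *
for nm,im,box in(("top",t,(285,248,52,35)),("scene",s,(215,265,35,48))):
    for c,a,cn in blobs(im,box,(15,40,150),(40,110,255),150) :
        q=np.array([ray(nm,p,.0085)[:2] for p in cn]); print(nm,a,c,cv2.minAreaRect(q.astype(np.float32)*1000),ray(nm,c,.0085))
print(cv2.cvtColor(t,cv2.COLOR_BGR2HSV)[[265,265,250],[312,290,312]])
E
```

```text
t0.1 pos [0.2304 0.5262 0.2304] yaw 66.3 F [-0.5 -0.2  0.6] M [-0.03 -0.01  0.02] w 0.0853 gf 0
row: -0.4254 -0.1860 0.1677 -0.0004 -0.0005 -0.4481
top 1735 [310.43400576 265.17233429] ((424.75396728515625, 71.36437225341797), (67.69950103759766, 101.71705627441406), 0.08303418010473251) [0.4244246  0.07147593 0.0085    ]
scene 581 [231.82444062 288.83993115] ((426.8652648925781, 65.59967041015625), (86.7417221069336, 37.29263687133789), 64.97735595703125) [0.42358795 0.06447836 0.0085    ]
[[ 31  77 169]
 [ 25  89 166]
 [ 22  98 164]]
```

Emit:
servo_tool(
  rows="-0.212 -0.093 0.08 0 0 -0.224;-0.212 -0.093 0.08 0 0 -0.224;-0.212 -0.093 0.08 0 0 -0.224;-0.212 -0.093 0.08 0 0 -0.224;-0.212 -0.093 0.08 0 0 -0.224",
  jaw=0.5,
)

```text
clock: 0.6
ee_pos: [0.3253, 0.4223, 0.1819]
eef_rot: [-0.001, -0.146, 0.989, -0.001]
contact_force: [0.2, -0.0, 0.7]
grip_width: 0.0424
gripper_force: 0.0
```

```bash
python3 g.py .4193 .3214 .13 147
```

```text
t0.6 pos [0.3253 0.4223 0.1819] yaw 106.8 F [ 0.2 -0.   0.7] M [-0.02 -0.    0.05] w 0.0424 gf 0
row: -0.1016 -0.2062 0.0866 -0.0002 -0.0010 -0.2233
```

Emit:
servo_tool(
  rows="-0.102 -0.206 0.086 0 0 -0.223;-0.102 -0.206 0.086 0 0 -0.223;-0.102 -0.206 0.086 0 0 -0.223;-0.102 -0.206 0.086 0 0 -0.223;-0.102 -0.206 0.086 0 0 -0.223",
)

```text
clock: 1.1
ee_pos: [0.4192, 0.3215, 0.1302]
eef_rot: [-0.001, -0.477, 0.879, -0.0]
contact_force: [-0.1, 0.4, 0.6]
grip_width: 0.0424
gripper_force: 0.0
```

```bash
python3 g.py .4193 .3214 .026 147
```

```text
t1.1 pos [0.4192 0.3215 0.1302] yaw 146.9 F [-0.1  0.4  0.6] M [-0.01  0.01 -0.08] w 0.0424 gf 0
row: -0.0004 -0.0003 0.1736 0.0003 -0.0009 -0.0004
```

Emit:
servo_tool(
  rows="0 0 0.08 0 -0.0005 0;0 0 0.14 0 -0.0005 0;0 0 0.174 0 -0.0005 0;0 0 0.174 0 -0.0005 0;0 0 0.174 0 -0.0005 0",
)

```text
clock: 1.6
ee_pos: [0.4186, 0.3236, 0.0273]
eef_rot: [0.0, -0.476, 0.88, 0.0]
contact_force: [0.6, 0.7, -0.0]
grip_width: 0.0427
gripper_force: 0.0
```

Emit:
servo_tool(
  rows="0 0 0 0 0 0;0 0 0 0 0 0;0 0 0 0 0 0;0 0 0 0 0 0;0 0 0 0 0 0",
  jaw=0,
  grip_force=40,
)

```text
clock: 2.1
ee_pos: [0.4204, 0.3246, 0.029]
eef_rot: [0.003, -0.476, 0.88, 0.0]
contact_force: [-0.7, 0.2, 6.9]
grip_width: 0.0212
gripper_force: 44.0
```

```bash
python3 g.py .4193 .3214 .027 147;python3 - <<'E'
from h import *
a=arm.get_image("scene")[:,:,::-1];b=arm.get_image("top")[:,:,::-1]
cv2.imwrite("pics/p1.png",np.hstack([crop(a,100,150,130,130,3),crop(b,140,220,130,130,3)]))
E
```

```text
t2.1 pos [0.4204 0.3246 0.029 ] yaw 146.8 F [-0.7  0.2  6.9] M [-0.14  0.03  0.01] w 0.0212 gf 44
row: 0.0055 -0.0013 0.0033 -0.0006 0.0016 -0.0011
```

View pics/p1.png

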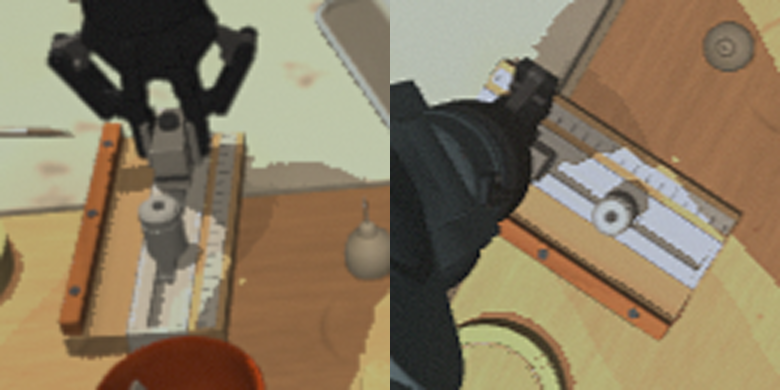

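The stop is gripped (width 21 mm). I'll relieve the down force and slide it part way, checking forces.

Emit:
servo_tool(
  rows="0 0 -0.003 0 0 0;-0.01 0 -0.003 0 0 0;-0.025 0 -0.003 0 0 0;-0.04 0 -0.003 0 0 0;-0.05 0 -0.003 0 0 0",
)

```text
clock: 2.7
ee_pos: [0.4362, 0.3503, 0.0291]
eef_rot: [0.001, -0.476, 0.88, 0.001]
contact_force: [0.2, 0.4, -2.3]
grip_width: 0.0213
gripper_force: 43.0
```

```bash
python3 g.py .462 .387 .0305 147
```

```text
t2.7 pos [0.4362 0.3503 0.0291] yaw 146.8 F [ 0.2  0.4 -2.3] M [-0.01  0.01 -0.01] w 0.0213 gf 43
row: -0.0748 -0.0026 -0.0022 0.0001 0.0010 -0.0009
```

Emit:
servo_tool(
  rows="-0.02 0 0 0 0 0;-0.045 0 0 0 0 0;-0.07 0 0 0 0 0;-0.09 0 0 0 0 0;-0.09 0 0 0 0 0",
)

```text
clock: 3.2
ee_pos: [0.4661, 0.3961, 0.029]
eef_rot: [0.002, -0.476, 0.879, 0.001]
contact_force: [0.4, -1.1, -1.9]
grip_width: 0.0211
gripper_force: 43.0
```

```bash
python3 g.py .466 .392 .0305 147;python3 - <<'E'
from h import *
a=arm.get_image("scene")[:,:,::-1];b=arm.get_image("top")[:,:,::-1]
cv2.imwrite("pics/p2.png",np.hstack([crop(a,100,120,130,130,3),crop(b,120,180,130,130,3)]))
E
```

```text
t3.2 pos [0.4661 0.3961 0.029 ] yaw 146.9 F [ 0.4 -1.1 -1.9] M [-0.02  0.01  0.04] w 0.0211 gf 43
row: 0.0058 -0.0035 -0.0025 -0.0000 0.0012 -0.0007
```

View pics/p2.png

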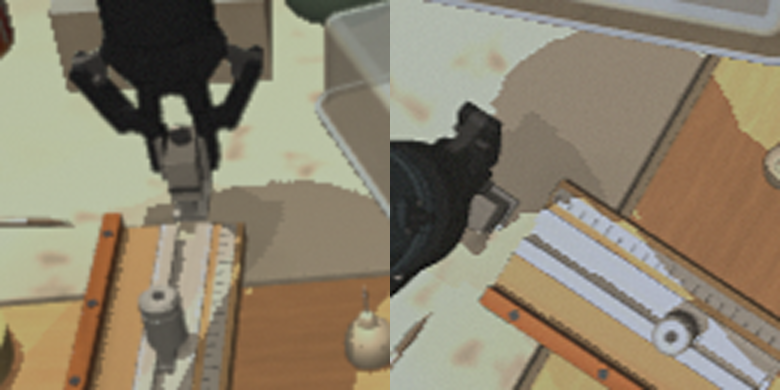

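The stop is fully past the open end. I'll lift it and go round the plastic tub.

Emit:
servo_tool(
  rows="0 0 -0.07 0 0 0;0 0 -0.15 0 0 0;0 0 -0.23 0 0 0;0 0 -0.23 0 0 0;0 0 -0.23 0 0 0",
)

```text
clock: 3.8
ee_pos: [0.4653, 0.3941, 0.1686]
eef_rot: [0.002, -0.476, 0.88, 0.001]
contact_force: [-0.3, -0.8, -1.9]
grip_width: 0.0216
gripper_force: 43.0
```

```bash
python3 g.py .44 .15 .17 100;python3 - <<'E'
from m1 import *
P=[("stop",(350.2,129.5),(370.4,242)),("dog",(378.5,149),(378.5,269)),("rib",(320.5,171.9),(316.8,242.1)),("dish",(348.7,191.7),(321.3,269.9))]
for n,a,b in P: print(n,tri(a,b))
E
```

```text
t3.8 pos [0.4653 0.3941 0.1686] yaw 146.8 F [-0.3 -0.8 -1.9] M [-0.03  0.    0.06] w 0.0216 gf 43
row: 0.3635 -0.1875 -0.0037 0.0002 0.0015 0.2600
stop (array([ 0.6945, -0.0078,  0.017 ]), [np.float64(0.0004), np.float64(0.0004)])
dog (array([ 0.6556, -0.0637,  0.0168]), [np.float64(0.0006), np.float64(0.0006)])
rib (array([0.6097, 0.0517, 0.0207]), [np.float64(0.0002), np.float64(0.0002)])
dish (array([ 0.5705, -0.004 ,  0.0189]), [np.float64(0.0003), np.float64(0.0003)])
```

Emit:
servo_tool(
  rows="0.363 -0.187 0 0 0.001 0.26;0.363 -0.187 0 0 0.001 0.26;0.363 -0.187 0 0 0.001 0.26;0.363 -0.187 0 0 0.001 0.26;0.363 -0.187 0 0 0.001 0.26",
)

```text
clock: 4.3
ee_pos: [0.4364, 0.1477, 0.1644]
eef_rot: [-0.003, -0.117, 0.993, -0.0]
contact_force: [1.2, -0.2, -1.9]
grip_width: 0.0214
gripper_force: 42.9
```

```bash
python3 g.py .58 .04 .16 70
```

```text
t4.3 pos [0.4364 0.1477 0.1644] yaw 103.5 F [ 1.2 -0.2 -1.9] M [-0.07 -0.05 -0.01] w 0.0214 gf 43
row: -0.1910 -0.2303 0.0061 -0.0006 -0.0020 0.1860
```

Emit:
servo_tool(
  rows="-0.19 -0.23 0 0 -0.002 0.186;-0.19 -0.23 0 0 -0.002 0.186;-0.19 -0.23 0 0 -0.002 0.186;-0.19 -0.23 0 0 -0.002 0.186;-0.19 -0.23 0 0 -0.002 0.186",
)

```text
clock: 4.8
ee_pos: [0.5843, 0.0405, 0.1637]
eef_rot: [0.001, 0.173, 0.985, -0.0]
contact_force: [0.5, -0.1, -1.3]
grip_width: 0.0213
gripper_force: 42.9
```

```bash
python3 g.py .6945 -.0078 .10 55
```

```text
t4.8 pos [0.5843 0.0405 0.1637] yaw 70.0 F [ 0.5 -0.1 -1.3] M [ 0.09 -0.02  0.02] w 0.0213 gf 43
row: -0.1998 -0.0129 0.1067 -0.0000 0.0008 0.0835
```

Emit:
servo_tool(
  rows="-0.2 -0.013 0.09 0 0.001 0.0835;-0.2 -0.013 0.09 0 0.001 0.0835;-0.2 -0.013 0.09 0 0.001 0.0835;-0.2 -0.013 0.09 0 0.001 0.0835;-0.2 -0.013 0.09 0 0.001 0.0835",
)

```text
clock: 5.3
ee_pos: [0.6913, -0.0037, 0.1104]
eef_rot: [-0.002, 0.298, 0.955, 0.0]
contact_force: [-0.3, 0.6, -1.1]
grip_width: 0.0211
gripper_force: 42.9
```

```bash
python3 g.py .6945 -.0078 .06 55;python3 - <<'E'
from h import *
a=arm.get_image("scene")[:,:,::-1];b=arm.get_image("top")[:,:,::-1]
cv2.imwrite("pics/p3.png",np.hstack([crop(a,290,160,130,140,3),crop(b,285,80,130,140,3)]))
E
```

```text
t5.3 pos [ 0.6913 -0.0037  0.1104] yaw 55.4 F [-0.3  0.6 -1.1] M [0.01 0.04 0.04] w 0.0211 gf 43
row: -0.0086 -0.0026 0.0840 -0.0002 -0.0014 0.0021
```

View pics/p3.png

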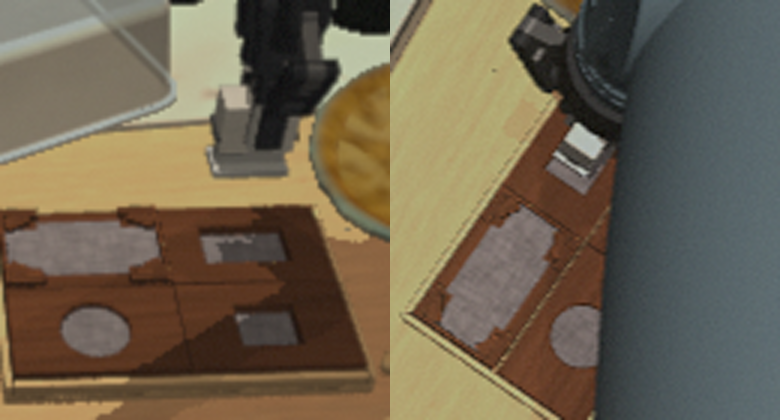

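The foot's near lower edge runs from crop (213,172) to (287,175) in the scene view; I'll use it to get the stop's offset from the tool.

Run:
```python
from h import *
c=np.radians(-35);ux=np.array([np.cos(c),np.sin(c)]);uy=np.array([-ux[1],ux[0]]);tcp=np.array([.6913,-.0037])
l,r=[ray("scene",(290+u/3,160+v/3),.0855)[:2] for u,v in((212,172),(288,176))]
print(l,r,np.linalg.norm(r-l),np.degrees(np.arctan2(*(r-l)[::-1])))
m=(l+r)/2+.012*uy-tcp; print("foot centre - tcp along tray x,y",m@ux,m@uy)
```

```text
[0.66849397 0.00583057] [ 0.70252367 -0.02433544] 0.04547535545964732 -41.555739701498645
foot centre - tcp along tray x,y -0.0015591082469836892 0.004130028559124799
```

Emit:
servo_tool(
  rows="-0.012 -0.004 0.03 0 -0.001 0.002;-0.012 -0.004 0.07 0 -0.001 0.002;-0.012 -0.004 0.08 0 -0.001 0.002;-0.012 -0.004 0.08 0 -0.001 0.002;-0.012 -0.004 0.08 0 -0.001 0.002",
)

```text
clock: 5.9
ee_pos: [0.6985, -0.0098, 0.0668]
eef_rot: [0.003, 0.301, 0.954, 0.0]
contact_force: [0.1, -0.3, -1.2]
grip_width: 0.0214
gripper_force: 42.9
```

```bash
python3 g.py .6965 -.0092 .040 55
```

```text
t5.9 pos [ 0.6985 -0.0098  0.0668] yaw 55.0 F [ 0.1 -0.3 -1.2] M [-0.    0.02 -0.  ] w 0.0214 gf 43
row: 0.0036 -0.0012 0.0446 0.0008 0.0017 0.0000
```

Emit:
servo_tool(
  rows="0.003 -0.001 0.01 0 0.001 0;0.003 -0.001 0.02 0 0.001 0;0.003 -0.001 0.03 0 0.001 0;0.003 -0.001 0.038 0 0.001 0;0.003 -0.001 0.038 0 0.001 0",
)

```text
clock: 6.4
ee_pos: [0.6958, -0.0097, 0.0411]
eef_rot: [-0.0, 0.301, 0.954, 0.001]
contact_force: [-0.2, 0.1, -0.9]
grip_width: 0.0212
gripper_force: 42.9
```

```bash
python3 g.py .6965 -.0092 .037 55
```

```text
t6.4 pos [ 0.6958 -0.0097  0.0411] yaw 55.0 F [-0.2  0.1 -0.9] M [0.01 0.06 0.05] w 0.0212 gf 43
row: -0.0004 0.0013 0.0068 0.0003 -0.0003 -0.0002
```

Emit:
servo_tool(
  rows="0 0.001 0.002 0 0 0;0 0.001 0.004 0 0 0;0 0.001 0.006 0 0 0;0 0.001 0.007 0 0 0;0 0.001 0.007 0 0 0",
)

```text
clock: 6.9
ee_pos: [0.6971, -0.0093, 0.0383]
eef_rot: [0.001, 0.301, 0.954, 0.001]
contact_force: [0.2, 0.6, -1.0]
grip_width: 0.0214
gripper_force: 42.9
```

Emit:
servo_tool(
  rows="0 0 0.003 0 0 0;0 0 0.006 0 0 0;0 0 0.006 0 0 0;0 0 0.006 0 0 0;0 0 0.006 0 0 0",
)

```text
clock: 7.4
ee_pos: [0.6974, -0.0093, 0.037]
eef_rot: [0.002, 0.301, 0.954, 0.001]
contact_force: [-4.8, -0.2, 8.6]
grip_width: 0.0213
gripper_force: 44.4
```

Contact came at the seated height, so I release and lift.

Emit:
servo_tool(
  rows="0 0 0 0 0 0;0 0 0 0 0 0;0 0 0 0 0 0;0 0 0 0 0 0;0 0 -0.01 0 0 0",
  jaw=0.45,
)

```text
clock: 7.9
ee_pos: [0.6961, -0.0092, 0.0396]
eef_rot: [-0.0, 0.301, 0.954, 0.0]
contact_force: [0.2, -0.4, 0.4]
grip_width: 0.0382
gripper_force: 0.0
```

Emit:
servo_tool(
  rows="0 0 -0.06 0 0 0;0 0 -0.14 0 0 0;0 0 -0.2 0 0 0;0 0 -0.2 0 0 0;0 0 -0.2 0 0 0",
)

```text
clock: 8.4
ee_pos: [0.6979, -0.0095, 0.1625]
eef_rot: [0.003, 0.301, 0.954, 0.001]
contact_force: [-0.5, 0.3, -1.0]
grip_width: 0.0387
gripper_force: 0.0
```

```bash
python3 g.py .44 .15 .16 105
```

```text
t8.4 pos [ 0.6979 -0.0095  0.1625] yaw 55.0 F [-0.5  0.3 -1. ] M [ 0.03 -0.02  0.04] w 0.0387 gf 0
row: 0.5047 -0.0291 0.0019 0.0005 0.0018 -0.2780
```

Emit:
servo_tool(
  rows="0.505 -0.03 0 0 0.002 -0.278;0.505 -0.03 0 0 0.002 -0.278;0.505 -0.03 0 0 0.002 -0.278;0.505 -0.03 0 0 0.002 -0.278;0.505 -0.03 0 0 0.002 -0.278",
)

```text
clock: 8.9
ee_pos: [0.4805, 0.1223, 0.1584]
eef_rot: [-0.003, -0.072, 0.997, 0.001]
contact_force: [0.5, 0.7, 0.5]
grip_width: 0.0386
gripper_force: 0.0
```

```bash
python3 g.py .377 .2567 .12 147
python3 - <<'E'
from h import *
b=arm.get_image("top")[:,:,::-1]; cv2.imwrite("pics/t4.png",b); a=arm.get_image("scene")[:,:,::-1]; cv2.imwrite("pics/s4.png",a)
cv2.imwrite("pics/p4.png",np.hstack([crop(a,280,190,130,120,3),crop(b,285,80,130,120,3)]))
E
```

```text
t8.9 pos [0.4805 0.1223 0.1584] yaw 98.3 F [0.5 0.7 0.5] M [ 0.06 -0.05 -0.03] w 0.0386 gf 0
row: 0.1382 0.2463 0.0656 0.0017 -0.0015 -0.2708
```

View pics/p4.png

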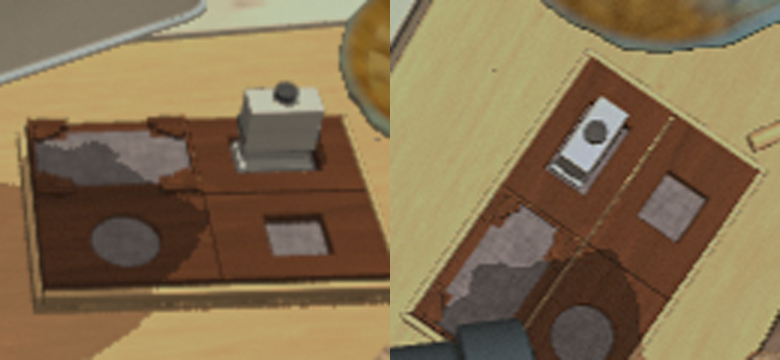

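Run:
```python
from m1 import *
print(tri((285+205/3-.3,80+131/3-.3),(280+286/3-.3,190+90/3-.3)), "expected top z", .006+.0435+.026)
```

```text
(array([ 0.6954, -0.0062,  0.0736]), [np.float64(0.0005), np.float64(0.0005)]) expected top z 0.0755
```

Emit:
servo_tool(
  rows="0.138 0.246 0.06 0.001 -0.001 -0.271;0.138 0.246 0.06 0.001 -0.001 -0.271;0.138 0.246 0.06 0.001 -0.001 -0.271;0.138 0.246 0.06 0.001 -0.001 -0.271;0.138 0.246 0.06 0.001 -0.001 -0.271",
)

```text
clock: 9.5
ee_pos: [0.378, 0.2576, 0.1227]
eef_rot: [-0.002, -0.434, 0.901, 0.001]
contact_force: [0.8, -1.3, 0.7]
grip_width: 0.0383
gripper_force: 0.0
```

```bash
python3 g.py .377 .2567 .12 147
```

```text
t9.5 pos [0.378  0.2576 0.1227] yaw 141.5 F [ 0.8 -1.3  0.7] M [-0.05 -0.03  0.03] w 0.0383 gf 0
row: 0.0022 0.0003 0.0046 0.0010 -0.0009 -0.0307
```

The stop is seated and upright (top at z ≈ 0.074). Descending on the dog.

Emit:
servo_tool(
  rows="0.002 0 0.01 0.001 -0.001 -0.031;0.002 0 0.06 0.001 -0.001 -0.031;0.002 0 0.11 0.001 -0.001 -0.031;0.002 0 0.158 0.001 -0.001 -0.031;0.002 0 0.158 0.001 -0.001 -0.031",
  jaw=0.55,
)

```text
clock: 10.0
ee_pos: [0.3769, 0.2535, 0.026]
eef_rot: [-0.002, -0.473, 0.881, -0.0]
contact_force: [-0.7, -0.2, 0.6]
grip_width: 0.0472
gripper_force: 0.0
```

```bash
python3 g.py .377 .2567 .027 147
```

```text
t10.0 pos [0.3769 0.2535 0.026 ] yaw 146.4 F [-0.7 -0.2  0.6] M [-0.01  0.04 -0.02] w 0.0472 gf 0
row: -0.0046 0.0028 -0.0016 0.0005 -0.0013 -0.0032
```

Emit:
servo_tool(
  rows="-0.004 0.002 0 0 -0.001 -0.002;-0.004 0.002 0 0 -0.001 -0.002;-0.004 0.002 0 0 -0.001 -0.002;-0.004 0.002 0 0 -0.001 -0.002;-0.004 0.002 0 0 -0.001 -0.002",
)

```text
clock: 10.5
ee_pos: [0.3817, 0.2587, 0.0309]
eef_rot: [0.005, -0.476, 0.879, 0.0]
contact_force: [-0.2, 0.5, -0.2]
grip_width: 0.0475
gripper_force: 0.0
```

Emit:
servo_tool(
  rows="0 0 0 0 0 0;0 0 0 0 0 0;0 0 0 0 0 0;0 0 0 0 0 0;0 0 0 0 0 0",
  jaw=0,
  grip_force=50,
)

```text
clock: 11.0
ee_pos: [0.3811, 0.2586, 0.0305]
eef_rot: [0.004, -0.476, 0.879, 0.001]
contact_force: [-2.1, 0.0, 5.6]
grip_width: 0.0247
gripper_force: 48.9
```

```bash
python3 g.py .377 .2567 .027 147
```

```text
t11.0 pos [0.3811 0.2586 0.0305] yaw 146.9 F [-2.1  0.   5.6] M [ 0.    0.44 -0.01] w 0.0247 gf 49
row: 0.0065 0.0040 0.0059 -0.0010 0.0025 -0.0008
```

Emit:
servo_tool(
  rows="0 0 -0.003 0 0 0;-0.015 0 -0.003 0 0 0;-0.035 0 -0.003 0 0 0;-0.06 0 -0.003 0 0 0;-0.085 0 -0.003 0 0 0",
)

```text
clock: 11.5
ee_pos: [0.4099, 0.3023, 0.0321]
eef_rot: [0.004, -0.476, 0.879, 0.0]
contact_force: [0.6, 0.2, -1.5]
grip_width: 0.0242
gripper_force: 49.0
```

```bash
python3 g.py .4625 .3838 .031 147
```

```text
t11.5 pos [0.4099 0.3023 0.0321] yaw 146.9 F [ 0.6  0.2 -1.5] M [-0.   -0.02 -0.01] w 0.0242 gf 49
row: -0.1617 0.0008 0.0031 -0.0011 0.0024 -0.0008
```

Emit:
servo_tool(
  rows="-0.035 0 0 0 0 0;-0.075 0 0 0 0 0;-0.115 0 0 0 0 0;-0.165 0 0 0 0 0;-0.165 0 0 0 0 0",
)

```text
clock: 12.0
ee_pos: [0.4665, 0.3882, 0.0331]
eef_rot: [0.007, -0.477, 0.879, 0.001]
contact_force: [0.6, 0.3, -0.7]
grip_width: 0.0247
gripper_force: 49.1
```

```bash
python3 g.py .4625 .3838 .17 147;python3 - <<'E'
from h import *
a=arm.get_image("scene")[:,:,::-1];b=arm.get_image("top")[:,:,::-1]
cv2.imwrite("pics/p5.png",np.hstack([crop(a,100,120,130,130,3),crop(b,120,180,130,130,3)]))
E
```

```text
t12.0 pos [0.4665 0.3882 0.0331] yaw 146.9 F [ 0.6  0.3 -0.7] M [-0.04  0.01  0.02] w 0.0247 gf 49
row: 0.0070 0.0004 -0.2282 -0.0015 0.0040 -0.0003
```

View pics/p5.png

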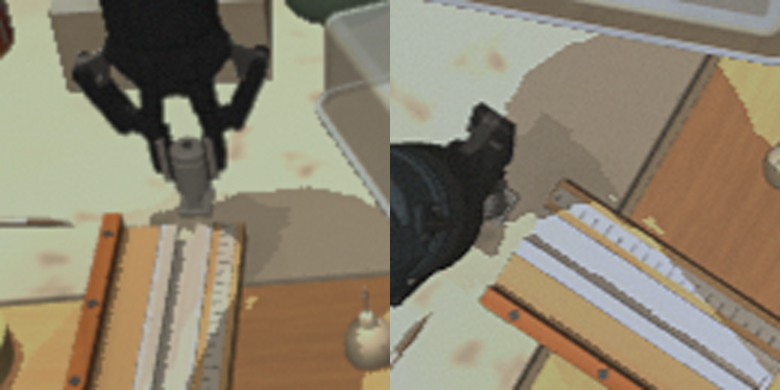

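The dog is clear of the jig end too. Lifting it and taking the same route.

Emit:
servo_tool(
  rows="0 0 -0.07 0 0.002 0;0 0 -0.15 0 0.004 0;0 0 -0.23 -0.001 0.004 0;0 0 -0.23 -0.001 0.004 0;0 0 -0.23 -0.001 0.004 0",
)

```text
clock: 12.6
ee_pos: [0.4627, 0.3834, 0.1723]
eef_rot: [-0.001, -0.476, 0.88, -0.001]
contact_force: [-0.1, 0.5, -1.6]
grip_width: 0.0247
gripper_force: 49.5
```

Emit:
servo_tool(
  rows="0.363 -0.187 0 0 0 0.26;0.363 -0.187 0 0 0 0.26;0.363 -0.187 0 0 0 0.26;0.363 -0.187 0 0 0 0.26;0.363 -0.187 0 0 0 0.26",
)

```text
clock: 13.1
ee_pos: [0.4339, 0.1371, 0.1697]
eef_rot: [-0.004, -0.118, 0.993, -0.002]
contact_force: [1.7, -1.9, -1.0]
grip_width: 0.0246
gripper_force: 49.4
```

```bash
python3 g.py .56 -.01 .16 65
```

```text
t13.1 pos [0.4339 0.1371 0.1697] yaw 103.5 F [ 1.7 -1.9 -1. ] M [-0.05 -0.09  0.01] w 0.0246 gf 49
row: -0.1472 -0.2875 0.0159 -0.0021 -0.0024 0.2139
```

Emit:
servo_tool(
  rows="-0.147 -0.288 0 -0.001 -0.001 0.214;-0.147 -0.288 0 -0.001 -0.001 0.214;-0.147 -0.288 0 -0.001 -0.001 0.214;-0.147 -0.288 0 -0.001 -0.001 0.214;-0.147 -0.288 0 -0.001 -0.001 0.214",
)

```text
clock: 13.6
ee_pos: [0.5657, -0.0115, 0.1695]
eef_rot: [-0.0, 0.218, 0.976, -0.002]
contact_force: [0.2, 0.9, -1.9]
grip_width: 0.0248
gripper_force: 49.5
```

```bash
python3 g.py .6556 -.0637 .11 55
```

```text
t13.6 pos [ 0.5657 -0.0115  0.1695] yaw 64.8 F [ 0.2  0.9 -1.9] M [ 0.    0.04 -0.06] w 0.0248 gf 50
row: -0.1726 -0.0145 0.0993 -0.0011 0.0001 0.0543
```

Emit:
servo_tool(
  rows="-0.173 -0.014 0.03 -0.001 0 0.054;-0.173 -0.014 0.06 -0.001 0 0.054;-0.173 -0.014 0.098 -0.001 0 0.054;-0.173 -0.014 0.098 -0.001 0 0.054;-0.173 -0.014 0.098 -0.001 0 0.054",
)

```text
clock: 14.1
ee_pos: [0.6519, -0.0574, 0.1109]
eef_rot: [-0.003, 0.296, 0.955, 0.0]
contact_force: [-0.1, 0.2, -0.9]
grip_width: 0.0245
gripper_force: 49.6
```

```bash
python3 g.py .6556 -.0637 .065 55;python3 - <<'E'
from h import *
a=arm.get_image("scene")[:,:,::-1];b=arm.get_image("top")[:,:,::-1]
cv2.imwrite("pics/p6.png",np.hstack([crop(a,290,170,130,130,3),crop(b,285,90,130,130,3)]))
E
```

```text
t14.1 pos [ 0.6519 -0.0574  0.1109] yaw 55.6 F [-0.1  0.2 -0.9] M [ 0.   -0.01 -0.02] w 0.0245 gf 50
row: -0.0114 -0.0051 0.0765 -0.0002 -0.0017 0.0035
```

View pics/p6.png

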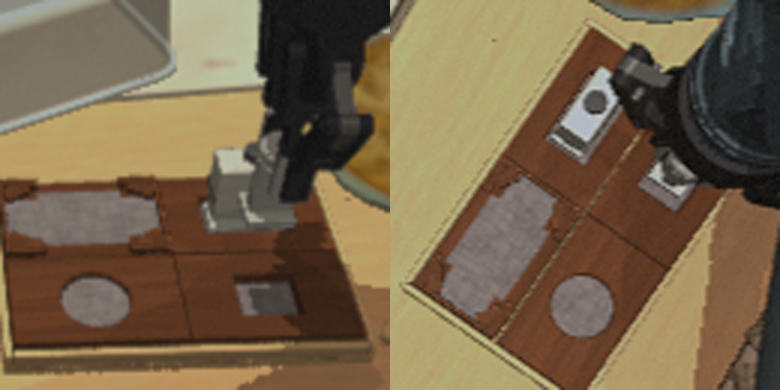

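The dog's foot edge in the scene crop runs from about (240,227) to (293,227).

Run:
```python
from h import *
c=np.radians(-35);ux=np.array([np.cos(c),np.sin(c)]);uy=np.array([-ux[1],ux[0]]);tcp=np.array([.6519,-.0574])
l,r=[ray("scene",(290+u/3,170+v/3),.0844)[:2] for u,v in((239,227),(294,227))]
print(np.linalg.norm(r-l)); m=(l+r)/2+.012*uy-tcp; print(m@ux,m@uy)
```

```text
0.03122353390407652
-0.005256365561208482 0.00258291237098336
```

```bash
python3 g.py .659 -.0661 .062 55
```

```text
t14.2 pos [ 0.6539 -0.0573  0.1141] yaw 55.7 F [ 0.2  0.3 -0.9] M [ 0.01 -0.01  0.03] w 0.0245 gf 50
row: -0.0152 -0.0075 0.0869 0.0006 0.0000 0.0037
```

Emit:
servo_tool(
  rows="-0.015 -0.008 0.02 0 -0.001 0.004;-0.015 -0.008 0.05 0 -0.001 0.004;-0.015 -0.008 0.08 0 -0.001 0.004;-0.015 -0.008 0.08 0 -0.001 0.004;-0.015 -0.008 0.08 0 -0.001 0.004",
)

```text
clock: 14.7
ee_pos: [0.6595, -0.067, 0.0662]
eef_rot: [0.002, 0.301, 0.953, 0.0]
contact_force: [-0.5, 0.6, -0.7]
grip_width: 0.0247
gripper_force: 49.6
```

```bash
python3 g.py .659 -.0661 .0425 55
```

```text
t14.7 pos [ 0.6595 -0.067   0.0662] yaw 54.9 F [-0.5  0.6 -0.7] M [-0.02 -0.08  0.04] w 0.0247 gf 50
row: 0.0018 0.0007 0.0395 0.0006 0.0013 -0.0005
```

Emit:
servo_tool(
  rows="0.001 0 0.01 0 0.001 0;0.001 0 0.02 0 0.001 0;0.001 0 0.03 0 0.001 0;0.001 0 0.038 0 0.001 0;0.001 0 0.038 0 0.001 0",
)

```text
clock: 15.2
ee_pos: [0.6585, -0.0665, 0.0419]
eef_rot: [-0.0, 0.301, 0.953, 0.001]
contact_force: [0.2, -0.3, -2.0]
grip_width: 0.0247
gripper_force: 49.6
```

Emit:
servo_tool(
  rows="0 0 0.002 0 0 0;0 0 0.004 0 0 0;0 0 0.006 0 0 0;0 0 0.007 0 0 0;0 0 0.007 0 0 0",
)

```text
clock: 15.7
ee_pos: [0.6594, -0.0666, 0.0388]
eef_rot: [0.001, 0.301, 0.954, 0.001]
contact_force: [0.6, 0.6, -0.8]
grip_width: 0.0244
gripper_force: 49.6
```

Emit:
servo_tool(
  rows="0 0 0.002 0 0 0;0 0 0.003 0 0 0;0 0 0.004 0 0 0;0 0 0.005 0 0 0;0 0 0.005 0 0 0",
)

```text
clock: 16.2
ee_pos: [0.6598, -0.0667, 0.0386]
eef_rot: [0.002, 0.301, 0.954, 0.001]
contact_force: [-5.5, 0.4, 13.8]
grip_width: 0.0245
gripper_force: 51.0
```

Emit:
servo_tool(
  rows="0 0 0 0 0 0;0 0 0 0 0 0;0 0 0 0 0 0;0 0 0 0 0 0;0 0 -0.01 0 0 0",
  jaw=0.45,
)

```text
clock: 16.7
ee_pos: [0.6585, -0.0664, 0.0408]
eef_rot: [-0.0, 0.301, 0.953, 0.001]
contact_force: [-0.2, 0.6, -0.4]
grip_width: 0.0384
gripper_force: 0.0
```

Emit:
servo_tool(
  rows="0 0 -0.06 0 0 0;0 0 -0.14 0 0 0;0 0 -0.2 0 0 0;0 0 -0.2 0 0 0;0 0 -0.2 0 0 0",
)

```text
clock: 17.2
ee_pos: [0.6602, -0.067, 0.1635]
eef_rot: [0.003, 0.301, 0.953, 0.001]
contact_force: [-0.1, 0.1, -0.6]
grip_width: 0.0381
gripper_force: 0.0
```

```bash
python3 g.py .45 .2 .16 120;python3 - <<'E'
from h import *
cv2.imwrite("pics/t7.png",arm.get_image("top")[:,:,::-1]);cv2.imwrite("pics/s7.png",arm.get_image("scene")[:,:,::-1])
a=cv2.imread("pics/s7.png");b=cv2.imread("pics/t7.png")
cv2.imwrite("pics/p7.png",np.hstack([crop(a,205,180,200,140,2.5)[:350],crop(b,280,240,60,70,5)]))
E
```

```text
t17.2 pos [ 0.6602 -0.067   0.1635] yaw 54.9 F [-0.1  0.1 -0.6] M [0.01 0.04 0.01] w 0.0381 gf 0
row: 0.5425 0.1627 0.0041 0.0002 0.0018 -0.3616
```

View pics/p7.png

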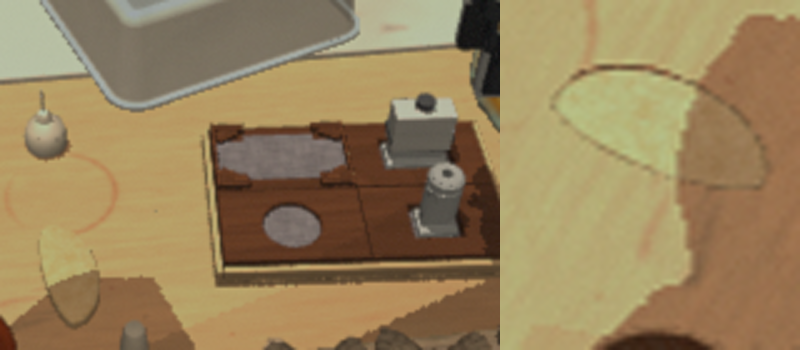

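The dog is seated and upright. The rib's tips in the top picture are at about (290.2,260) and (333.4,276.6).

```bash
python3 - <<'E'
from h import *
A,B=ray("top",(290.2,260),.005),ray("top",(333.4,276.6),.005); print((A+B)/2,np.linalg.norm(A-B),np.degrees(np.arctan2(*(A-B)[[1,0]])))
# outline points, top edge / bottom edge mid
im=cv2.imread("pics/t0.png") if False else cv2.imread("pics/top0.png")
A,B=[ray("scene",(205+u/2.5,180+v/2.5),.005) for u,v in((40,228),(82,325))]; print((A+B)/2,np.linalg.norm(A-B),np.degrees(np.arctan2(*(A-B)[[1,0]])))
# contour by dark outline: mask in calm first picture
s=cv2.cvtColor(cv2.imread("pics/scene0.png"),cv2.COLOR_BGR2HSV); print(s[290,232],s[290,255])
hs=cv2.cvtColor(cv2.imread("pics/top0.png"),cv2.COLOR_BGR2Lab); print(hs[265,296:330:4],hs[250,312],hs[280,300])
E
python3 g.py .425 .069 .15 150
```

```text
[0.41795488 0.0686689  0.005     ] 0.09225734968721053 69.11220530893635
[0.41995774 0.06801509 0.005     ] 0.09228457391854594 74.78795014583447
[ 24 108 175] [ 20 115 175]
[[177 117 155]
 [173 119 156]
 [172 119 155]
 [169 120 156]
 [173 119 154]
 [171 119 156]
 [170 119 155]
 [168 121 155]
 [174 119 155]] [157 127 155] [164 122 157]
t17.3 pos [ 0.6583 -0.0666  0.1606] yaw 54.9 F [-0.5 -0.4 -0.3] M [-0.03  0.    0.01] w 0.0389 gf 0
row: 0.4481 -0.0386 0.0180 0.0005 0.0001 -0.5283
```

```bash
python3 - <<'E'
from h import *
for nm,f,(x,y,w,h) in(("top","top0",(283,243,62,42)),("top","t7",(283,243,62,42)),("scene","scene0",(212,262,42,52))):
    L=cv2.cvtColor(cv2.imread(f"pics/{f}.png"),cv2.COLOR_BGR2Lab)[y:y+h,x:x+w]; a=cv2.GaussianBlur(L[:,:,1],(3,3),0)
    th,m=cv2.threshold(a,0,255,cv2.THRESH_BINARY_INV+cv2.THRESH_OTSU); m=cv2.morphologyEx(m,cv2.MORPH_OPEN,np.ones((3,3)))
    n,l,st,c=cv2.connectedComponentsWithStats(m); i=1+st[1:,4].argmax(); ys,xs=np.nonzero(l==i)
    q=np.array([ray(nm,(u+x,v+y),.007)[:2] for u,v in zip(xs,ys)]); C=np.cov(q.T); ev,V=np.linalg.eigh(C)
    print(f,th,st[i,:],q.mean(0),np.degrees(np.arctan2(V[1,1],V[0,1])),2*np.sqrt(ev)*1e3,cv2.minAreaRect(q.astype(np.float32)*1e3))
    cv2.imwrite(f"pics/m_{f}.png",cv2.resize((l==i).astype(np.uint8)*255,None,fx=5,fy=5))
E
python3 -c "
import cv2,numpy as np
t=cv2.imread('pics/t7.png')[243:285,283:345]
r=lambda a:cv2.resize(a,(310,260))
cv2.imwrite('pics/p8.png',np.hstack([cv2.resize(t,(310,210),interpolation=2),cv2.imread('pics/m_top0.png')[:210,:310]]))"
```

```text
top0 122.0 [  9  12  40  22 563] [0.42420014 0.06761824] 69.71292140286629 [17.31174955 42.49698858] ((425.24676513671875, 66.99134063720703), (84.6378402709961, 34.03254318237305), 66.9478759765625)
t7 131.0 [   0    0   45   42 1511] [0.42972479 0.09030246] 150.59176164975656 [41.23491924 51.17129062] ((427.6170349121094, 82.23980712890625), (81.77940368652344, 87.96822357177734), 0.06815467774868011)
scene0 127.0 [  9   9  23  38 597] [0.42396996 0.06514455] 70.06655785393417 [17.84582615 42.8390978 ] ((425.938720703125, 66.46604919433594), (85.64713287353516, 34.95039367675781), 68.19833374023438)
```

View pics/p8.png

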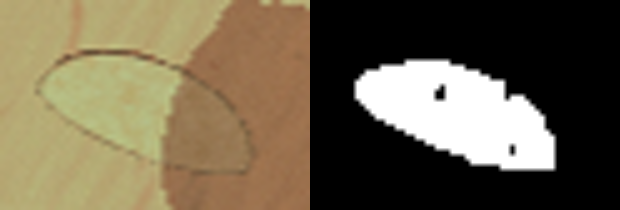

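The rib measures consistently in both views: centre (0.424, 0.0665), long axis at about 69°.

Emit:
servo_tool(
  rows="0.225 -0.02 0 0 0 -0.26;0.225 -0.02 0 0 0 -0.26;0.225 -0.02 0 0 0 -0.26;0.225 -0.02 0 0 0 -0.26;0.225 -0.02 0 0 0 -0.26",
  jaw=0.75,
)

```text
clock: 17.8
ee_pos: [0.5386, 0.002, 0.1597]
eef_rot: [-0.001, -0.072, 0.997, 0.001]
contact_force: [0.8, 0.3, 0.3]
grip_width: 0.0644
gripper_force: 0.0
```

```bash
python3 g.py .4242 .0665 .11 159
```

```text
t17.8 pos [0.5386 0.002  0.1597] yaw 98.3 F [0.8 0.3 0.3] M [-0.03 -0.   -0.02] w 0.0644 gf 0
row: 0.1730 0.1338 0.0835 0.0010 -0.0004 -0.3372
```

Emit:
servo_tool(
  rows="0.173 0.134 0.08 0 0 -0.337;0.173 0.134 0.08 0 0 -0.337;0.173 0.134 0.08 0 0 -0.337;0.173 0.134 0.08 0 0 -0.337;0.173 0.134 0.08 0 0 -0.337",
)

```text
clock: 18.3
ee_pos: [0.4237, 0.0671, 0.111]
eef_rot: [-0.002, -0.433, 0.901, 0.001]
contact_force: [0.2, -0.3, 1.0]
grip_width: 0.0642
gripper_force: 0.0
```

```bash
python3 g.py .4242 .0665 .03 159
```

```text
t18.3 pos [0.4237 0.0671 0.111 ] yaw 141.3 F [ 0.2 -0.3  1. ] M [ 0.02 -0.06  0.02] w 0.0642 gf 0
row: -0.0001 -0.0019 0.1350 0.0014 -0.0004 -0.0983
```

Emit:
servo_tool(
  rows="0 -0.001 0.03 0.001 0 -0.098;0 -0.001 0.07 0.001 0 -0.098;0 -0.001 0.1 0.001 0 -0.098;0 -0.001 0.135 0.001 0 -0.098;0 -0.001 0.135 0.001 0 -0.098",
)

```text
clock: 18.8
ee_pos: [0.4243, 0.0661, 0.0291]
eef_rot: [-0.002, -0.563, 0.827, 0.001]
contact_force: [-0.0, 0.6, -0.3]
grip_width: 0.0641
gripper_force: 0.0
```

```bash
python3 g.py .4242 .0665 .003 159
python3 - <<'E'
from h import *
a=arm.get_image("scene")[:,:,::-1];b=arm.get_image("top")[:,:,::-1]
cv2.imwrite("pics/p9.png",np.hstack([crop(a,180,200,130,130,3),crop(b,250,210,130,130,3)]))
E
```

```text
t18.8 pos [0.4243 0.0661 0.0291] yaw 158.5 F [-0.   0.6 -0.3] M [ 0.04  0.03 -0.02] w 0.0641 gf 0
row: -0.0006 0.0002 0.0435 0.0010 -0.0006 -0.0028
```

View pics/p9.png

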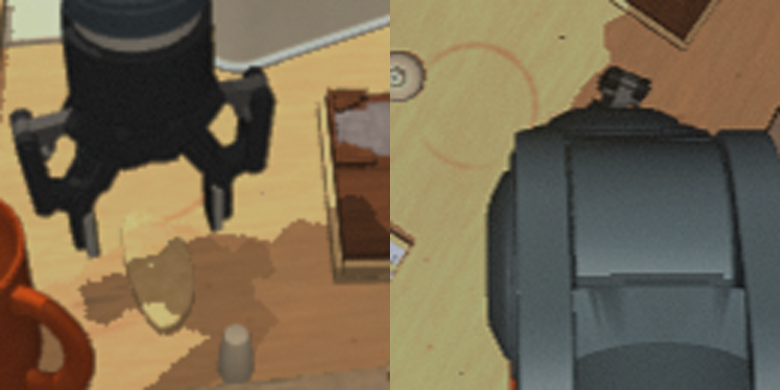

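Fingers straddle the rib, clear of mug and cone.

Emit:
servo_tool(
  rows="0 0 0.015 0.001 0 -0.003;0 0 0.03 0.001 0 -0.003;0 0 0.04 0.001 0 -0.003;0 0 0.045 0.001 0 -0.003;0 0 0.045 0.001 0 -0.003",
)

```text
clock: 19.4
ee_pos: [0.4283, 0.0662, 0.0051]
eef_rot: [0.002, -0.567, 0.824, -0.003]
contact_force: [-0.7, 0.0, 0.4]
grip_width: 0.0643
gripper_force: 0.0
```

Emit:
servo_tool(
  rows="0 0 0.001 0 0 0;0 0 0.001 0 0 0;0 0 0.001 0 0 0;0 0 0.001 0 0 0;0 0 0.001 0 0 0",
  jaw=0.2,
  grip_force=25,
)

```text
clock: 19.9
ee_pos: [0.4289, 0.0663, 0.0054]
eef_rot: [0.003, -0.567, 0.824, -0.003]
contact_force: [-1.8, 0.0, 5.1]
grip_width: 0.0341
gripper_force: 24.8
```

Emit:
servo_tool(
  rows="0 0 -0.03 0 0 0;0 0 -0.08 0 0 0;0 0 -0.14 0 0 0;0 0 -0.16 0 0 0;0 0 -0.16 0 0 0",
)

```text
clock: 20.4
ee_pos: [0.4303, 0.0663, 0.1031]
eef_rot: [0.005, -0.567, 0.824, -0.004]
contact_force: [0.3, 0.1, -0.2]
grip_width: 0.034
gripper_force: 24.4
```

```bash
python3 g.py .50 .06 .13 115
python3 - <<'E'
from h import *
a=arm.get_image("scene")[:,:,::-1];b=arm.get_image("top")[:,:,::-1]
cv2.imwrite("pics/p10.png",crop(a,170,140,150,150,4))
E
```

```text
t20.4 pos [0.4303 0.0663 0.1031] yaw 159.0 F [ 0.3  0.1 -0.2] M [ 0.03 -0.   -0.02] w 0.0340 gf 24
row: -0.0318 -0.1128 -0.0434 -0.0035 0.0025 0.2447
```

View pics/p10.png

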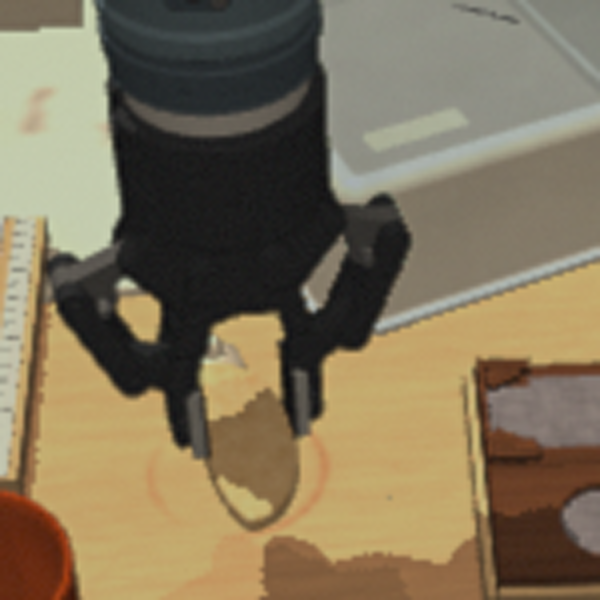

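The rib is held, with its near tip at scene pixel (233.8,272). I've used all 14 views, so from here I check by numbers.

Run:
```python
from h import *
p=ray("scene",(170+255/4-.4,140+527/4-.4),.100); d=p[:2]-np.array([.4303,.0663]); print(p,np.linalg.norm(d)*1e3,np.degrees(np.arctan2(d[1],d[0])),"expect 249")
```

```text
[0.40720977 0.02798736 0.1       ] 44.73273442444506 -121.07649245654807 expect 249
```

Emit:
servo_tool(
  rows="-0.032 -0.113 -0.06 -0.002 0.002 0.245;-0.032 -0.113 -0.06 -0.003 0.002 0.245;-0.032 -0.113 -0.06 -0.003 0.002 0.245;-0.032 -0.113 -0.06 -0.003 0.002 0.245;-0.032 -0.113 -0.06 -0.003 0.002 0.245",
)

```text
clock: 21.0
ee_pos: [0.4969, 0.06, 0.1354]
eef_rot: [-0.003, -0.222, 0.975, 0.001]
contact_force: [-0.5, -0.5, -0.7]
grip_width: 0.0341
gripper_force: 24.4
```

```bash
python3 g.py .6 .05 .12 75
```

```text
t21.0 pos [0.4969 0.06   0.1354] yaw 115.7 F [-0.5 -0.5 -0.7] M [ 0.04 -0.01  0.  ] w 0.0341 gf 24
row: -0.1477 -0.0896 0.0246 0.0002 -0.0021 0.2262
```

Emit:
servo_tool(
  rows="-0.148 -0.09 0.02 0 -0.002 0.226;-0.148 -0.09 0.02 0 -0.002 0.226;-0.148 -0.09 0.02 0 -0.002 0.226;-0.148 -0.09 0.02 0 -0.002 0.226;-0.148 -0.09 0.02 0 -0.002 0.226",
)

```text
clock: 21.5
ee_pos: [0.6005, 0.0504, 0.1221]
eef_rot: [-0.001, 0.13, 0.992, 0.0]
contact_force: [-0.9, 0.5, -0.4]
grip_width: 0.034
gripper_force: 24.4
```

```bash
python3 g.py .6097 .0517 .06 55
```

```text
t21.5 pos [0.6005 0.0504 0.1221] yaw 75.1 F [-0.9  0.5 -0.4] M [-0.03 -0.03 -0.02] w 0.0340 gf 24
row: -0.0145 0.0060 0.1035 0.0000 -0.0005 0.1116
```

Emit:
servo_tool(
  rows="-0.014 0.006 0.02 0 0 0.112;-0.014 0.006 0.05 0 0 0.112;-0.014 0.006 0.075 0 0 0.112;-0.014 0.006 0.1 0 0 0.112;-0.014 0.006 0.1 0 0 0.112",
)

```text
clock: 22.0
ee_pos: [0.6071, 0.052, 0.0607]
eef_rot: [-0.002, 0.299, 0.954, -0.0]
contact_force: [-0.2, -1.1, 0.3]
grip_width: 0.0344
gripper_force: 24.4
```

```bash
python3 g.py .6097 .0517 .03 55
cat > rm.py <<'E'
from h import *
o=arm.observe();P=o["ee_pos"]
for nm in("scene","top"):
    im=arm.get_image(nm)[:,:,::-1]; cv2.imwrite(f"pics/r_{nm}.png",im)
    ctr=proj(nm,P).astype(int); x,y=ctr-45
    hsv=cv2.cvtColor(im[y:y+90,x:x+90],cv2.COLOR_BGR2HSV)
    m=cv2.inRange(hsv,(15,50,70),(35,180,255)); n,l,st,c=cv2.connectedComponentsWithStats(m)
    print(nm,"tcp px",proj(nm,P).round(1))
    for i in range(1,n):
        if st[i,4]>25: print(st[i,:4]+[x,y,0,0],st[i,4],c[i]+[x,y])
    if nm=="scene":
        # coarse character map: y yellow, d dark, g grey, b brown
        for v in range(0,90,3): print("%3d "%(y+v)+"".join("y" if m[v,u] else ("d" if hsv[v,u,2]<60 else ("g" if hsv[v,u,1]<70 else "b")) for u in range(0,90,2)))
        print(x)
E
python3 rm.py
```

```text
t22.0 pos [0.6071 0.052  0.0607] yaw 55.2 F [-0.2 -1.1  0.3] M [-0.01  0.05  0.  ] w 0.0344 gf 24
row: -0.0040 0.0022 0.0511 -0.0007 -0.0014 0.0013
scene tcp px [317.2 227.3]
[272 182  40  35] 1036 [289.76254826 196.56467181]
[333 182  13  14] 107 [339.12149533 188.18691589]
[345 182  12   8] 52 [350.88461538 184.38461538]
[356 189   6   5] 26 [358.42307692 190.84615385]
[325 199  37  36] 951 [345.47844374 215.51524711]
[272 207  43  65] 1547 [288.26438268 237.31544926]
182 ggggggggyyyyyyyyyyydddddddddddddgyyggyyyyyggg
185 gggyyyyyyyyyyyyyyyyddddddddddddgyyyyggyyygggg
188 yyyyyyyyyyyyyyyyyyydddddddddddddyyyyyggyygggg
191 yyyyyyyyyyyyyyyyyyydddddddddddddyyyyygggggyyy
194 yyyyyyyyyyyyyyyyyyydddddddgggddyyyggggggggggg
197 yyyyyyyyyyyyyyyyyyyyddddddgggddgggggggggggggg
200 yyyyyyyyyyyyyyyyyyygddddddgggdgyyyyyyyyyyyyyy
203 yyyyyyyyyyyyyyyyygyyddddddgggdbyyyyyyyyyyyyyy
206 yyyyyyyyyyyyyyyyggggdddddddddddyyyyyyyyyyyyyy
209 yyyyyyyyyyyggggggyyydddddddgggddyyyyyyyyyyyyy
212 yyyyyyygggggyyyyyyyydddddddddddyyyyyyyyyyyyyy
215 yyggggggyyyyyyyyyyyydddddddddddyyyyyyyyyyyyyy
218 gggyyyyyyyyyyyyyyyyyd
[... 254 characters left out ...]
dgyyybddbbbbbbbbbbbd
236 yyyyyyyyybbdgbbggggggggggggggggggggbbbbbbbddd
239 yyyyyyyyybgggggggggggggggggggggggggddbbbbbbgg
242 yyyyyyyyybggggggggggggggggggggggggggdbbbbbbgg
245 yyyyyyyyyybgggggggggggggggggggggggggddbbbbbbg
248 yyyyyyyyyybbbbggggggggggggggggggdddddddbbbbbb
251 yyyyyyyyyybbbbbbbgggbbbbbbddddddddddddddbdbbb
254 yyyyyyyyyydddddddbbbbbbbbdddddddddddddddddddd
257 yyyyyyyyyybbbbbbbbbbbbbbbbbddddddddbddddddbbb
260 yyyyyyyyyybbbbbbbbbbbbbbbbdddddddddddddddbbbb
263 yyyyyyyyyybbbbbbbbbbbbgggggdddbbbdbdddddbbbbb
266 yyyyyyyyyybbbbbbbbbbggggggggggddddddddddbbbbb
269 yyyyyyyyyyybbbbbbbbggggggggggggddddddbbbbbbbb
272
top tcp px [321.8 170.9]
[276 125  33  90] 2119 [287.92166116 173.88343558]
```

Emit:
servo_tool(
  rows="-0.004 0.001 0.01 0 0 0.001;-0.004 0.001 0.02 0 0 0.001;-0.004 0.001 0.03 0 -0.001 0.001;-0.004 0.001 0.03 0 -0.001 0.001;-0.004 0.001 0.03 0 -0.001 0.001",
)

```text
clock: 22.6
ee_pos: [0.6127, 0.0512, 0.047]
eef_rot: [0.003, 0.3, 0.954, 0.0]
contact_force: [0.3, 0.3, -0.2]
grip_width: 0.0337
gripper_force: 24.4
```

```bash
python3 g.py .6097 .0517 .03 55; sed -i 's/range(0,90,3)/range(36,76,1)/; s/range(0,90,2)/range(0,90,1)/' rm.py; python3 rm.py
```

```text
t22.6 pos [0.6127 0.0512 0.047 ] yaw 55.1 F [ 0.3  0.3 -0.2] M [ 0.06 -0.    0.04] w 0.0337 gf 24
row: 0.0048 -0.0022 0.0283 0.0007 0.0016 0.0003
scene tcp px [319.2 231.7]
[274 186  39  30] 897 [290.79375697 197.70791527]
[336 186  10   9] 58 [340.68965517 189.79310345]
[356 189   8   5] 31 [359.29032258 190.80645161]
[326 199  38  41] 973 [346.74614594 216.15416238]
[274 207  43  69] 1645 [290.54468085 237.90881459]
222 yyyyyyyyyyyyyyyyyyyyyyyyyyyyyyyyyyyyyyydddddddddddddddddddddyyyyyyyyyyyyyyyyyyyyyyyyyyyygg
223 yyyyyyyyyyyyyyyyyyyyyyyyyyyyyyyyyyyyyyyybdddddddddddddddddddyyyyyyyyyyyyyyyyyyyyyyyyyyyygg
224 yyyyyyyyyyyyyyyyyyyyyyyyyyyyyyyyyyyyyyyyyydddddddddddddddddbyyyyyyyyyyyyyyyyyyyyyyyyyyyygg
225 yyyyyyyyyyyyyyyyyyyyyyyyyyyyyyyyyyyyyyyyyybddddddddddddddddbyyyyyyyyyyyyyyyyyyyyyyyyyyyygg
226 yyyyyyyyyyyyyyyyyyyyyyyyyyyyyyyyyyyyyyyyyygddddddddddddddddyyyyyyyyyyyyyyyyyyyyyyyyyyyyggg
227 yyyyyyyyyyyyyyyyyyyyyyyyyyyyyyyyyyyyyyyyyyyddddddddddddddddyyyyyyyyyyyyyyyyyyyyyyyyyyyyggg
228 yyyyyyyyyyyyyyyyyyyyyyyyyyyyyyyyyyyyyyyyyygdddddddddddddddyyyyyyyyyyyyyyyyyyyyyyyyyyyygggg
229 yyyyyyyyy
[... 2501 characters left out ...]
bbbbbbbbbbbbddddddddddddddddddddddddddddddbbbbbbbb
256 yyyyyyyyyyyyyyyyyybbbbbbbbbbbbbbbbbbbbbbbbbbbbbbbbbbddddddddddddbddddddddddddbbddbbbbbbbbb
257 yyyyyyyyyyyyyyyyyybbbbbbbbbbbbbbbbbbbbbbbbbbbbbbbbbbddddddddddddddddddddddddddddddbbbbbbbb
258 yyyyyyyyyyyyyyyyyybbbbbbbbbbbbbbbbbbbbbbbbbbbbbbbbdddddddddddddddddddddddddddddddbbbbbbbbb
259 yyyyyyyyyyyyyyyyyybbbbbbbbbbbbbbbbbbbbbbbbbbbbbbbbddddddddddddddddddddddddddddddbbbbbbbbbb
260 yyyyyyyyyyyyyyyyyybbbbbbbbbbbbbbbbbbbbbbbbbbbbbbbbbddddddddddddddddddddddddddddbbbbbbbbbbb
261 yyyyyyyyyyyyyyyyyybbbbbbbbbbbbbbbbbbbbbbbbbbbddddbbdddddddddddddbddddddddbdddddbbbbbbbbbbb
274
top tcp px [321.7 168.8]
[276 123  32  90] 2105 [287.79239905 171.55771971]
```

```bash
python3 - <<'E'
from h import *
c=np.radians(-35);ux=np.array([np.cos(c),np.sin(c),0]);uy=np.array([-ux[1],ux[0],0]);P=np.array([.6127,.0512,.0445])
for s in(-.006,-.004,-.002,0): print(s,proj("scene",P+s*ux-.018*uy).round(1),proj("scene",P+s*ux-.018*uy+.02*ux)-proj("scene",P+s*ux-.018*uy-.02*ux))
B=np.array([.6097,.0517,.021]);print("bed",proj("scene",B),proj("scene",B-.025*uy),proj("scene",B+.048*ux),proj("scene",B-.048*ux))
E
python3 g.py .6105 .051 .034 55
```

```text
-0.006 [317.  239.5] [21.61568317 -0.57671513]
-0.004 [318.1 239.5] [21.61064069 -0.5765806 ]
-0.002 [319.2 239.5] [21.60559998 -0.57644611]
0 [320.3 239.4] [21.60056102 -0.57631167]
bed [316.68444411 241.97154406] [318.31719088 251.56155686] [341.6990548  241.29756171] [291.53402224 242.64918565]
t22.7 pos [0.6132 0.0511 0.0474] yaw 55.1 F [-0.5  0.1 -0.7] M [-0. -0.  0.] w 0.0339 gf 24
row: 0.0036 -0.0028 0.0224 0.0008 0.0018 0.0003
```

Emit:
servo_tool(
  rows="0 -0.003 0.008 0 0.001 0;0 -0.003 0.016 0 0.001 0;0 -0.003 0.024 0 0.001 0;0 -0.003 0.024 0 0.001 0;0 -0.003 0.024 0 0.001 0",
)

```text
clock: 23.2
ee_pos: [0.6118, 0.0496, 0.0324]
eef_rot: [0.001, 0.3, 0.954, 0.001]
contact_force: [-0.5, 0.6, 0.2]
grip_width: 0.0338
gripper_force: 24.4
```

```bash
python3 g.py .613 .0494 .0265 55
```

```text
t23.2 pos [0.6118 0.0496 0.0324] yaw 55.1 F [-0.5  0.6  0.2] M [ 0.03  0.   -0.01] w 0.0338 gf 24
row: -0.0019 0.0008 0.0099 0.0006 0.0005 0.0003
```

Emit:
servo_tool(
  rows="-0.002 0.001 0.002 0 0 0;-0.002 0.001 0.004 0 0 0;-0.002 0.001 0.006 0 0 0;-0.002 0.001 0.008 0 0 0;-0.002 0.001 0.008 0 0 0",
)

```text
clock: 23.7
ee_pos: [0.6132, 0.0494, 0.0278]
eef_rot: [0.001, 0.3, 0.954, 0.001]
contact_force: [0.2, 0.4, -0.1]
grip_width: 0.0344
gripper_force: 24.4
```

Emit:
servo_tool(
  rows="0 0 0.001 0 0 0;0 0 0.002 0 0 0;0 0 0.003 0 0 0;0 0 0.003 0 0 0;0 0 0.003 0 0 0",
)

```text
clock: 24.2
ee_pos: [0.6134, 0.0494, 0.0262]
eef_rot: [0.001, 0.3, 0.954, 0.001]
contact_force: [0.9, -0.3, -0.2]
grip_width: 0.0339
gripper_force: 24.4
```

Emit:
servo_tool(
  rows="0 0 0.001 0 0 0;0 0 0.002 0 0 0;0 0 0.003 0 0 0;0 0 0.004 0 0 0;0 0 0.004 0 0 0",
)

```text
clock: 24.7
ee_pos: [0.6136, 0.0494, 0.0254]
eef_rot: [0.002, 0.3, 0.954, 0.001]
contact_force: [-4.9, 0.1, 9.9]
grip_width: 0.0341
gripper_force: 27.3
```

Emit:
servo_tool(
  rows="0 0 -0.001 0 0 0;0 0 -0.001 0 0 0;0 0 -0.001 0 0 0;0 0 -0.001 0 0 0;0 0 -0.01 0 0 0",
  jaw=0.6,
)

```text
clock: 25.2
ee_pos: [0.6125, 0.0494, 0.029]
eef_rot: [0.0, 0.3, 0.954, 0.001]
contact_force: [0.5, 0.3, 0.5]
grip_width: 0.0509
gripper_force: 0.0
```

Emit:
servo_tool(
  rows="0 0 -0.06 0 0 0;0 0 -0.14 0 0 0;0 0 -0.2 0 0 0;0 0 -0.2 0 0 0;0 0 -0.2 0 0 0",
)

```text
clock: 25.7
ee_pos: [0.614, 0.0493, 0.1511]
eef_rot: [0.003, 0.3, 0.954, 0.001]
contact_force: [-0.4, -0.1, -0.5]
grip_width: 0.0515
gripper_force: 0.0
```

```bash
python3 g.py .48 .1845 .12 100
python3 - <<'E'
from h import *
b=arm.get_image("top")[:,:,::-1];cv2.imwrite("pics/tb.png",b);a=arm.get_image("scene")[:,:,::-1];cv2.imwrite("pics/sb.png",a)
# bulb circle in top
g=cv2.medianBlur(cv2.cvtColor(cv2.imread("pics/top0.png")[215:257,230:276],cv2.COLOR_BGR2GRAY),3)
print(cv2.HoughCircles(cv2.resize(g,None,fx=4,fy=4,interpolation=2),cv2.HOUGH_GRADIENT,1,60,param1=80,param2=15,minRadius=26,maxRadius=48)/4+[230,215,0])
E
python3 - <<'E'
import sys;sys.path.insert(0,'.')
from h import *
im=cv2.imread("pics/sb.png");hsv=cv2.cvtColor(im,cv2.COLOR_BGR2HSV)
for v in range(224,256): print(v,"".join("y" if 15<=h<=35 and 50<=s<=180 and V>70 else("d" if V<60 else("g" if s<70 else"b")) for h,s,V in hsv[v,282:350]))
E
```

```text
t25.7 pos [0.614  0.0493 0.1511] yaw 55.1 F [-0.4 -0.1 -0.5] M [ 0.    0.03 -0.01] w 0.0515 gf 0
row: 0.3124 0.0565 0.0506 0.0006 0.0019 -0.2497
[[[252.625      236.125        9.14999962]]]
224 yyyyyyyyyyyyyyyyyyyyyyyyyyyyyyyyyyyyyyyyyyyyyyyyyyyyyyyyyyyyyyyyyyyy
225 yyyyyyyyyyyyyyyyyyyyyyyyyyyyyyyyyyyyyyyyyyyyyyyyyyyyyyyyyyyyyyyyyyyy
226 yyyyyyyyyyyyyyyyyyyyyyyyyyyyyyyyyyyyyyyyyyyyyyyyyyyyyyyyyyyyyyyyyyyy
227 yyyyyyyyyyyyyyyyyyyyyyyyyyyyyyyyyyyyyyyyyyyyyyyyyyyyyyyyyyyyyyyyyyyy
228 yyyyyyyyyyyyyyyyyyyyyyyyyyyyyyyyyyyyyyyyyyyyyyyyyyyyyyyyyyyyyyyyyyyy
229 yyyyyyyyyyyyyyyyyyyyyyyyyyyyyyyyyyyyyyyyyyyyyyyyyyybbbbbbbbyyyyyyyyy
230 yyyyyyyybbbbbbbbbbbbyyyyyyyyyyyyyyyyyyyyyyyyyyybdddddddddddddbbbbbbb
231 yyyyyyyybbbbbbbbbbbbyyyyybbbbbbbbbbbbbbbbbbbbbbddddbbbdddddbdddddbdb
232 yyyyyyybbbbbbbbbbbddbbbbyyyyyyyyyyyyyyyyyyyyyyyyyyybbbbbbbbbbddddbdd
233 yyyyyyybbbbbbbbbbyyyyyyyyyyyyyyyyyyyyyyyyyyyyyyyyyyyyyybbbddbdbbbbbb
234 yyyyyyybbbbbbbbyyyyyyyyyyyyyyyyyyyyyyyyyyyyyyyyyyyyyyyyyyybdddbbbbbb
235 yyyyyyybbbbbbyyyyyyyyyyyyyyyyyyyyyyyyyyyyyyyyyyyyyyyyyyyyyybbdbbbbbb
236 yyyyyyybbbdbyyyyyyyyyyyyyyyyyy
[... 725 characters left out ...]
yyyyyyyyyyyyyyyyyyyyyyyyyyyggggggbbdddddddd
247 yyyyyyyyybbgbbgggggggggggbyyyyyyyyyyyyyyyyyyyyygggggggggbbdddddddddd
248 yyyyyyyyybbbbbbbbgggggggggggggbyyyyyyyybbyyggggggggggddbdddddddddddd
249 yyyyyyyyybbbbbbbbbbbbbgggggggggggggggggggggggggggggbddddddddddddbddd
250 yyyyyyyyydbbbbbbbbbbbbbggggggggggggggggggggggggggggbdddbbbbddddddddd
251 yyyyyyyyydbbbbbbbbbbbbbbgggggggbbbbbbbbbbbbbbbbbbbbddddddddddddddddd
252 yyyyyyyyydbbbbbbbbbbbbbbbbbbbbbbbbbbbbbbbbbbbbbbbbbdbddddddddddddddd
253 yyyyyyyyydbbbbbbbbbbbbbbbbbbbbbbbbbbbbbbbbbbbbbbbbbddddddddddddddddd
254 yyyyyyyyyddddddddddddddbbbbbbbbbbbbbbbbbbbbbbbbbbbbbdddddddddddddddd
255 yyyyyyyyybddbdddddddbbbbbbbbbbbbbbbbbbbbbbbbbbbbbbbddddddddddddddddd
```

The rib lies level and aligned in its bed. Next, the bulb.

```bash
python3 - <<'E'
from h import *
print(ray("top",(252.6,236.1),.018),ray("top",(252.6,236.1),.0))
im=cv2.cvtColor(cv2.imread("pics/sb.png"),cv2.COLOR_BGR2GRAY)[215:252,205:243]
print(cv2.HoughCircles(cv2.resize(cv2.medianBlur(im,3),None,fx=4,fy=4,interpolation=2),cv2.HOUGH_GRADIENT,1,60,param1=80,param2=15,minRadius=24,maxRadius=50)/4+[205,215,0])
p=ray("top",(252.6,236.1),.018); print("proj centre in scene",proj("scene",p)); python=0
E
python3 g.py .482 .1845 .12 77
```

```text
[0.48240512 0.18637025 0.018     ] [0.48207336 0.18759796 0.        ]
t25.8 pos [0.612  0.0494 0.1485] yaw 55.1 F [-0.5 -0.7 -0.7] M [-0.06  0.01  0.02] w 0.0515 gf 0
row: 0.3067 0.0604 0.0474 0.0003 0.0002 -0.1219Traceback (most recent call last):
  File "<stdin>", line 4, in <module>
TypeError: unsupported operand type(s) for /: 'NoneType' and 'int'
```

Emit:
servo_tool(
  rows="0.307 0.062 -0.01 0 0 -0.122;0.307 0.062 -0.01 0 0 -0.122;0.307 0.062 -0.01 0 0 -0.122;0.307 0.062 -0.01 0 0 -0.122;0.307 0.062 -0.01 0 0 -0.122",
)

```text
clock: 26.3
ee_pos: [0.478, 0.1876, 0.1535]
eef_rot: [-0.002, 0.11, 0.994, 0.0]
contact_force: [0.3, 0.2, -0.8]
grip_width: 0.051
gripper_force: 0.0
```

```bash
python3 g.py .4824 .186 .05 77; python3 -c "
from h import *
print(proj('scene',ray('top',(252.6,236.1),.018)),'seen ~ (223.4,234.4)')"
```

```text
t26.3 pos [0.478  0.1876 0.1535] yaw 77.3 F [ 0.3  0.2 -0.8] M [-0.03 -0.03  0.02] w 0.0510 gf 0
row: -0.0083 -0.0010 0.1725 -0.0001 -0.0010 0.0018
[221.64626124 231.88152863] seen ~ (223.4,234.4)
```

Emit:
servo_tool(
  rows="-0.007 -0.002 0.06 0 -0.001 0;-0.007 -0.002 0.12 0 -0.001 0;-0.007 -0.002 0.17 0 -0.001 0;-0.007 -0.002 0.17 0 -0.001 0;-0.007 -0.002 0.17 0 -0.001 0",
  jaw=0.7,
)

```text
clock: 26.8
ee_pos: [0.4866, 0.1825, 0.0526]
eef_rot: [0.002, 0.113, 0.994, -0.0]
contact_force: [-0.2, 0.0, 1.1]
grip_width: 0.0597
gripper_force: 0.0
```

```bash
python3 g.py .482 .185 .002 77
```

```text
t26.8 pos [0.4866 0.1825 0.0526] yaw 77.0 F [-0.2  0.   1.1] M [ 0.01 -0.08  0.03] w 0.0597 gf 0
row: 0.0086 0.0023 0.0843 -0.0001 0.0011 -0.0001
```

Emit:
servo_tool(
  rows="0.007 0.002 0 0 0.001 0;0.007 0.002 0.03 0 0.001 0;0.007 0.002 0.06 0 0.001 0;0.007 0.002 0.08 0 0.001 0;0.007 0.002 0.08 0 0.001 0",
)

```text
clock: 27.3
ee_pos: [0.4834, 0.1853, 0.0051]
eef_rot: [0.001, 0.113, 0.994, 0.0]
contact_force: [-1.2, -0.2, -0.9]
grip_width: 0.06
gripper_force: 0.0
```

```bash
python3 g.py .482 .185 .003 77
```

```text
t27.3 pos [0.4834 0.1853 0.0051] yaw 77.0 F [-1.2 -0.2 -0.9] M [-0.02  0.01  0.04] w 0.0600 gf 0
row: 0.0022 -0.0010 0.0034 0.0003 0.0006 0.0001
```

Emit:
servo_tool(
  rows="0.001 0 0.002 0 0 0;0.001 0 0.005 0 0 0;0.001 0 0.005 0 0 0;0.001 0 0.005 0 0 0;0.001 0 0.005 0 0 0",
)

```text
clock: 27.8
ee_pos: [0.4836, 0.1856, 0.0028]
eef_rot: [0.002, 0.113, 0.994, 0.001]
contact_force: [0.5, 0.2, 0.0]
grip_width: 0.0602
gripper_force: 0.0
```

Emit:
servo_tool(
  rows="0 0 0 0 0 0;0 0 0 0 0 0;0 0 0 0 0 0;0 0 0 0 0 0;0 0 0 0 0 0",
  jaw=0.2,
  grip_force=25,
)

```text
clock: 28.3
ee_pos: [0.4834, 0.1856, 0.0027]
eef_rot: [0.002, 0.113, 0.994, 0.001]
contact_force: [-0.5, 0.7, 5.0]
grip_width: 0.0315
gripper_force: 24.8
```

Gripped (width 31.5 mm). Now the lift.

Emit:
servo_tool(
  rows="0 0 -0.03 0 0 0;0 0 -0.08 0 0 0;0 0 -0.15 0 0 0;0 0 -0.2 0 0 0;0 0 -0.2 0 0 0",
)

```text
clock: 28.8
ee_pos: [0.4864, 0.1863, 0.1268]
eef_rot: [0.006, 0.113, 0.994, 0.002]
contact_force: [0.9, 0.9, -0.7]
grip_width: 0.0317
gripper_force: 25.1
```

```bash
python3 g.py .56 .02 .12 60
python3 - <<'E'
from h import *
im=arm.get_image("scene")[:,:,::-1];cv2.imwrite("pics/sc.png",im);P=arm.observe()["ee_pos"]
x,y=proj("scene",P).astype(int)-[22,24]
hsv=cv2.cvtColor(im,cv2.COLOR_BGR2HSV); print(x,proj("scene",P))
for v in range(y,y+50): print(v,"".join("y" if 15<=h<=35 and 50<=s<=180 and V>70 else("d" if V<60 else("." if s<70 else"b")) for h,s,V in hsv[v,x:x+46]), )
E
```

```text
t28.8 pos [0.4864 0.1863 0.1268] yaw 77.0 F [ 0.9  0.9 -0.7] M [ 0.   -0.07 -0.02] w 0.0317 gf 25
row: -0.1816 -0.2426 0.0120 0.0021 0.0031 0.0945
197 [219.22288434 188.7551795 ]
164 ..............ddddddddddddddddddddddddd.......
165 ..............ddddddddddddddddddddddddd.......
166 ............dddddddddddddddddddddddddd........
167 ............dddddddddddddddddddddddddd.y......
168 ............dddddddddddddddddddddddddd.yy.....
169 .............ddddddddddddddddddddddddd.yyy....
170 .............ddddddddddddddddddddddddd.yyy....
171 yy...........ddddddddddddddddddddddddd.yyyy...
172 yy...........dddddddddddddddddddddddd.yyyyyy..
173 .............dddddddddddddddddddddddd.yyyyyy..
174 ......yyy....dddddddddddddddddddddddd.yyyyyyy.
175 ...yyyyyy....dddddddddddddddddddddddd.yyyyyyyy
176 ..yyyyyy.....dd.yyddddddddddddddddddd.yyyyyyyy
177 ..yyyyyy.....d.yyyydddddddddddddddddd.yyyyyyyy
178 ...yyyy.......yyyyydddddddddddddddddyyyyyyyyyy
179 ...............yyyy.dddddddddddd...yyyyyyyyyyy
180 ..............yyyyy..dddddddddd.yyyyyyyyyyyyyy
181 ..............yyyyy...ddddddddd..yyyyyyyyyyyyy
182
[... 928 characters left out ...]
.................................yyyy
201 ...........................................yyy
202 ...........................................yyy
203 ............................................yy
204 .............................................y
205 ..............................................
206 ..............................................
207 ..............................................
208 ..............................................
209 ..................................yyyyyyyyy...
210 .....................yyyyyyyyyyyyyyyyyyyyyyyy.
211 .........yyyyyyyyyyyyyyyyyyyyyyyyyyyyyyyyyyyy.
212 yyyyyyyyyyyyyyyyyyyyyyyyyyyyyyyyyyyyyyyyyyyyyy
213 yyyyyyyyyyyyyyyyyyyyyyyyyyyyyyyyyyyyyyyyyyyyyy
```

The bulb is held. I'll place it with the fingers closing along the tray's long axis, which gives the most clearance.

```bash
python3 g.py .50 .04 .14 120
```

```text
t28.9 pos [0.4851 0.186  0.1245] yaw 77.0 F [-0.9 -0.4 -1.3] M [0.03 0.08 0.05] w 0.0317 gf 25
row: -0.0791 -0.2314 -0.0261 0.0002 0.0027 -0.2388
```

Emit:
servo_tool(
  rows="-0.08 -0.231 -0.026 0 0.002 -0.238;-0.08 -0.231 -0.026 0 0.002 -0.238;-0.08 -0.231 -0.026 0 0.002 -0.238;-0.08 -0.231 -0.026 0 0.002 -0.238;-0.08 -0.231 -0.026 0 0.002 -0.238",
)

```text
clock: 29.35
ee_pos: [0.4979, 0.0372, 0.1365]
eef_rot: [-0.002, -0.234, 0.972, 0.0]
contact_force: [0.5, 0.3, -0.4]
grip_width: 0.0318
gripper_force: 25.1
```

```bash
python3 g.py .5705 -.004 .08 145
```

```text
t29.4 pos [0.4979 0.0372 0.1365] yaw 117.1 F [ 0.5  0.3 -0.4] M [-0.01  0.03  0.01] w 0.0318 gf 25
row: -0.0769 -0.1163 0.0936 0.0009 -0.0013 -0.1551
```

Emit:
servo_tool(
  rows="-0.077 -0.116 0.02 0 -0.001 -0.155;-0.077 -0.116 0.05 0 -0.001 -0.155;-0.077 -0.116 0.09 0 -0.001 -0.155;-0.077 -0.116 0.09 0 -0.001 -0.155;-0.077 -0.116 0.09 0 -0.001 -0.155",
)

```text
clock: 29.85
ee_pos: [0.569, -0.0015, 0.0807]
eef_rot: [-0.002, -0.46, 0.888, 0.002]
contact_force: [0.5, -0.5, -0.1]
grip_width: 0.0315
gripper_force: 25.1
```

```bash
python3 g.py .5705 -.004 .03 145
python3 - <<'E'
from h import *
im=arm.get_image("scene")[:,:,::-1];P=arm.observe()["ee_pos"]
x,y=proj("scene",P).astype(int)-[30,30]
hsv=cv2.cvtColor(im,cv2.COLOR_BGR2HSV); print(x,proj("scene",P+[0,0,.0153]))
for v in range(y,y+50): print(v,"".join("y" if 15<=h<=35 and 50<=s<=180 and V>70 else("d" if V<60 else("." if s<70 else"b")) for h,s,V in hsv[v,x:x+62]), )
E
```

```text
t29.9 pos [ 0.569  -0.0015  0.0807] yaw 144.8 F [ 0.5 -0.5 -0.1] M [ 0.06 -0.02  0.02] w 0.0315 gf 25
row: 0.0019 -0.0050 0.0845 0.0020 -0.0004 -0.0009
292 [323.70188562 238.37665692]
214 ddddddddbyyyyyyyyddddddddddddddddddddddddddddddddddyyyyyyddddd
215 dddddddddyyyyyyyyddddddddddddddddddddddddddddddddddyyyyydddddd
216 dddddddddbyyyyyyyddddddddddddddddyyyyyybdddddddddddyyyyddddddd
217 ddddddddddyyyyyydddddddddddddyyyyyyyyyyyyyyddddddddyyyyddddddd
218 ddddddddddbyyyyyddddddddddddyyyyyyyyyyyyyyyddddddddbyydddddddd
219 ydddddddddddbyybddddddddddddyyyyyyyyyyyyyyyddddddddddddddddddd
220 ydddddddddddddddddddddddddddyyyyyyyyyyyyyyybdddddddddddddddddd
221 yydddddddddddddddddddddddddyyyyyyyyyyyyyyyybdddddddddddddddddd
222 yydddddddddddddddddddddddddyyyyyyyyyyyyyyyyydddddddddddddddddd
223 yyyddddddddddddddddddddddddyyyyyyyyyyyyyyyyydddddddddddddddddd
224 yyyddddddddddddddddddddddbyyyyyyyyyyyyyyyyyddddddddddddddddddd
225 yyyydddddddddddddddddddddyyyyyyyyyyyyyyyyydddddddddddddddddddd
226 yyyyddddddddddddddddddddyyyyyyyyyyyyyyyyyydddddddddddddddddddd
227 yyyyydddddddddddddddddddyyyyyyyyyyyyyyyyy
[... 1733 characters left out ...]
bbbbbbbbbdddddddddddddbbbbbbbb
254 dddddddddddddbbbbbbbbbbbbbbbbbbbbbbbbbbbbbdddddbbbbbbbbdbbbbbb
255 ddbdddddddbbbbbbbbbbbbbbbbbbbbbbbbbbbbbbbbbbbbbbbbbbbbbbbbbbbb
256 bbbbbbbbbbbbbbbbbbbbbbbbbbbbbbbbbbbbbbbbbbbbbbbbbbbbbbbbbbbbbb
257 bbbbbbbbbbbbbbbbbbbbbbbbbbbbbbbbbbbbbbbbbbbbbbbbbbbbbbbbbbbbbb
258 bbbbbbbbbbbbbbbbbbbbbbbbbbbbbbbbbbbbbbbbbbbbbbbbbbbbbbbbdbbbbb
259 bbbbbbbbbbbbbbbbbbbbbbbbbbbbbbbbbbbbbbbbbbbdddbbbbbbbbbbdddbdd
260 bbbbbbbbbbbbbbbbbbbbbbbbbbbbbbbbbbbbbbbbbdddddddbbbbbbbbddbbbb
261 bbbbbbbbbbbbbbbbbbbbbbbbbbbddbdbbbbbbbbbdbdddddbdbbbbbbbbdbbbb
262 bbbbbbbbbbbbbbbbbbbbbbbbdb.....bbbdbbbdbbbbbbbbbbbbbbbbbbdbbbb
263 bbbbbbbbbbbbbbbbbbbbbbb............dddbbbbbbdbbbbdbbbbbbbdbbbb
```

Emit:
servo_tool(
  rows="0 -0.003 0.02 0.001 0 -0.001;0 -0.003 0.05 0.001 0 -0.001;0 -0.003 0.08 0.001 0 -0.001;0 -0.003 0.08 0.001 0 -0.001;0 -0.003 0.08 0.001 0 -0.001",
)

```text
clock: 30.4
ee_pos: [0.5722, -0.0023, 0.0356]
eef_rot: [0.001, -0.462, 0.887, -0.0]
contact_force: [0.4, 0.2, 0.3]
grip_width: 0.0311
gripper_force: 25.1
```

```bash
python3 g.py .5715 -.0025 .0225 145
python3 - <<'E'
from h import *
im=arm.get_image("scene")[:,:,::-1];P=arm.observe()["ee_pos"]
hsv=cv2.cvtColor(im,cv2.COLOR_BGR2HSV); print(proj("scene",P+[0,0,.0153]))
for v in range(250,288): print(v,"".join("y" if 15<=h<=35 and 50<=s<=180 and V>70 else("d" if V<60 else("." if s<70 else"b")) for h,s,V in hsv[v,295:350]), )
E
```

```text
t30.4 pos [ 0.5722 -0.0023  0.0356] yaw 145.0 F [0.4 0.2 0.3] M [ 0.03 -0.   -0.01] w 0.0311 gf 25
row: 0.0010 0.0008 0.0218 -0.0004 0.0004 0.0002
[323.11229278 256.32989716]
250 bbbbbbbbbb.ddddddddd..yyyyyyyyyyy...dddd.ddddddbbbbbbbb
251 bbbbbbbbbb.ddddddddd.yyyyyyyyyyyyybbdddd..ddddbbbbbbbbb
252 bbbbbbbbbbbdddddd....yyyyyyyyyyyyyybdddd...dddbbbbbbbbb
253 bbbbbbbbbbbddddd.....yyyyyyyyyyyyyyydddd...ddddddddbbbb
254 dddddddddddddddd....yyyyyyyyyyyyyyyydddd...dddbbbbdbdbb
255 dddddddbbbbddddd....yyyyyyyyyyyyyyyyddd...ddddbbbbbbbbb
256 bbbbbbbbbbbddddd...dyyyyyyyyyyyyyyyy.dd...ddddbbbbbbbbb
257 bbbbbbbbbbbddddd...dyyyyyyyyyyyyyyyyydd...ddddbbbbbbbdb
258 bbbbbbbbbbbddddd...dyyyyyyyyyyyyyyyyydd...ddddbbbbbbbdb
259 bbbbbbbbbbbbdddd...dyyyyyyyyyyyyyyyyydd...dddddbbbbbbdd
260 bbbbbbbbbbbddddd...dyyyyyyyyyyyyyyyyydd...dddddbbbbbbdd
261 bbbbbbbbbbbbdddd...dyyyyyyyyyyyyyyyyydd..ddddbbbbbbbbbd
262 bbbbbbbbbbbbdddd...dyyyyyyyyyyyyyyyy.d...bdddbbbbbbbbbd
263 bbbbbbbbbbbbbbb.....yyyyyyyyyyyyyyyydd...bbdbbbdbbbbbbd
264 bbbbbbbbbbbbbbb...d.yyyyyyyyyyyyyyyydd...bddddddddddddd
265 bbbbbbbbbbddbbb....yy
[... 654 characters left out ...]
bbbbbb..............dddddddddddddddddddd
277 bbbbbbbbbbbbbbbbbbbbbb............bdddddddddddddddddddd
278 bbbbbbbbbbbbbbbbbbbbbbbbbbb...dbddddddddddddddddddddddd
279 bbbbbbbbbbbbbbbbbbbbbbbbbbbbbbddddddddddddddddddddddddd
280 bbbbbbbbbbbbbbbbbbbbbbbbbbbbbbbdddddddddddddddddddddddb
281 bbbbbbbbbbbbbbbbbbbbbbbbbbbbbbbbddddddddddddddddddddddd
282 bbbbbbbbbbbbbbbbbbbbbbbbbbbbbbbbbdddddddddddddddddddddd
283 bbbbbbbbbbbbbbbbbbbbbbbbbbbbbbbbbbddddddddddddddddddddd
284 bbbbbbbbbbbbbbddddddddddddddddddddddddddddddddddddddddd
285 ddddddddddddddddddbbdbbbbbbbyyyyyyyyybbbbbbbyyybyyyyyyy
286 yyyyyyyyyyyyyyyyyyyyyyyyyyyyyyyyyyyyyyyyyyyyyyyyyyyyyyy
287 yyyyyyyyyyyyyyyyyyyyyyyyyyyyyyyyyyyyyyyyyyyyyyyyyyyyyyy
```

Emit:
servo_tool(
  rows="-0.001 0 0.007 0 0 0;-0.001 0 0.013 0 0 0;-0.001 0 0.019 0 0 0;-0.001 0 0.022 0 0 0;-0.001 0 0.022 0 0 0",
)

```text
clock: 30.95
ee_pos: [0.5727, -0.0019, 0.0222]
eef_rot: [0.001, -0.462, 0.887, -0.0]
contact_force: [0.1, 0.5, 0.2]
grip_width: 0.0314
gripper_force: 25.1
```

Emit:
servo_tool(
  rows="0 0 0.002 0 0 0;0 0 0.003 0 0 0;0 0 0.004 0 0 0;0 0 0.004 0 0 0;0 0 0.004 0 0 0",
)

```text
clock: 31.45
ee_pos: [0.573, -0.0023, 0.0206]
eef_rot: [0.001, -0.462, 0.887, -0.001]
contact_force: [-2.1, -3.0, 4.2]
grip_width: 0.0317
gripper_force: 26.3
```

Lateral force points toward the camera side, so the bulb is touching the far wall. I'll ease up slightly, shift 3 mm and lower again.

Emit:
servo_tool(
  rows="0 0 -0.003 0 0 0;0.003 0 -0.003 0 0 0;0.005 0 -0.003 0 0 0;0.005 0 -0.001 0 0 0;0.005 0 0.001 0 0 0",
)

```text
clock: 31.95
ee_pos: [0.5714, -0.0043, 0.0204]
eef_rot: [0.001, -0.462, 0.887, -0.001]
contact_force: [-5.2, 0.2, 14.6]
grip_width: 0.0313
gripper_force: 33.5
```

Emit:
servo_tool(
  rows="0 0 0.001 0 0 0;0 0 0.002 0 0 0;0 0 0.002 0 0 0;0 0 0.002 0 0 0;0 0 0.002 0 0 0",
)

```text
clock: 32.45
ee_pos: [0.5713, -0.0043, 0.0204]
eef_rot: [0.001, -0.462, 0.887, -0.001]
contact_force: [-5.6, -0.3, 15.7]
grip_width: 0.031
gripper_force: 33.7
```

Emit:
servo_tool(
  rows="0 0 -0.001 0 0 0;0 0 -0.001 0 0 0;0 0 -0.001 0 0 0;0 0 -0.001 0 0 0;0 0 -0.001 0 0 0",
)

```text
clock: 32.95
ee_pos: [0.5713, -0.0043, 0.0204]
eef_rot: [0.001, -0.462, 0.887, -0.001]
contact_force: [-3.9, -0.4, 12.3]
grip_width: 0.0315
gripper_force: 31.5
```

Emit:
servo_tool(
  rows="0 0 0 0 0 0;0 0 0 0 0 0;0 0 0 0 0 0;0 0 0 0 0 0;0 0 -0.002 0 0 0",
  jaw=0.6,
)

```text
clock: 33.45
ee_pos: [0.571, -0.0043, 0.0198]
eef_rot: [0.001, -0.462, 0.887, -0.0]
contact_force: [0.3, 0.3, -0.1]
grip_width: 0.0511
gripper_force: 0.0
```

Emit:
servo_tool(
  rows="0 0 -0.03 0 0 0;0 0 -0.1 0 0 0;0 0 -0.18 0 0 0;0 0 -0.2 0 0 0;0 0 -0.2 0 0 0",
)

```text
clock: 33.95
ee_pos: [0.5733, -0.0046, 0.143]
eef_rot: [0.004, -0.462, 0.887, -0.002]
contact_force: [0.9, -0.1, -0.0]
grip_width: 0.0518
gripper_force: 0.0
```

Emit:
servo_tool(
  rows="0.1 0.25 -0.05 0 0 0;0.15 0.4 -0.05 0 0 0;0.15 0.4 -0.05 0 0 0;0.15 0.4 -0.05 0 0 0;0.15 0.4 -0.05 0 0 0",
)

```text
clock: 34.45
ee_pos: [0.327, 0.0576, 0.1667]
eef_rot: [-0.001, -0.462, 0.887, 0.001]
contact_force: [-0.8, 0.7, 0.4]
grip_width: 0.0512
gripper_force: 0.0
```

```bash
python3 g.py .42 .15 .16 145
python3 - <<'E'
from h import *
im=arm.get_image("scene")[:,:,::-1];cv2.imwrite("pics/se.png",im);t=arm.get_image("top")[:,:,::-1];cv2.imwrite("pics/te.png",t)
hsv=cv2.cvtColor(im,cv2.COLOR_BGR2HSV)
for v in range(236,290): print(v,"".join("y" if 15<=h<=35 and 50<=s<=180 and V>70 else("d" if V<60 else("." if s<70 else"b")) for h,s,V in hsv[v,290:355]), )
hsv=cv2.cvtColor(t,cv2.COLOR_BGR2HSV);print("top")
for v in range(145,212): print(v,"".join("y" if 15<=h<=35 and 50<=s<=180 and V>70 else("d" if V<60 else("." if s<70 else"b")) for h,s,V in hsv[v,292:372]), )
E
```

```text
t34.5 pos [0.327  0.0576 0.1667] yaw 145.0 F [-0.8  0.7  0.4] M [0.03 0.   0.02] w 0.0512 gf 0
row: -0.2150 -0.0387 0.0110 0.0005 -0.0002 0.0001
236 bbbbyyyyyyyyyyyyyyyyyyyyyyyyyyyyyyyyyyyyyyyyyyyyyyyybbbbbbbbbbbbb
237 bb..yyyyyyyyyyyyyyyyyyyyyyyyyyyyyyyyyyyyyyyyyyyyyyyybbbbbbbbbbbbb
238 bb..yyyyyyyyyyyyyyyyyyyyyyyyyyyyyyyyyyyyyyyyyyyyyyyybbbbbbbbbbbbb
239 bb...yyyyyyyyyyyyyyyyyyyyyyyyyyyyyyyyyyyyyyyyyyyyyy.bbbbbbbbbbbbb
240 bb...yyyyyyyyyyyyyyyyyyyyyyyyyyyyyyyyyyyyyyyyyyyyyy.bbbbbbbbbbbbb
241 bb....yyyyyyyyyyyyyyyyyyyyyyyyyyyyyyyyyyyyyyyyyyyy...bbbbbbbbbbbb
242 bb....yyyyyyyyyyyyyyyyyyyyyyyyyyyyyyyyyyyyyyyyyyy....bbbbbbbbbbbb
243 bb.....byyyyyyyyyyyyyyyyyyyyyyyyyyyyyyyyyyyyyyyy.....bbbbbbbbbbbb
244 bb.......yyyyyyyyyyyyyyyyyyyyyyyyyyyyyyyyyyyyyyy.....bbbbbbbbbbbb
245 ybb........yyyyyyyyyyyyyyyyyyyyyyyyyyyyyyyyyy........bbbbbbbbbbbb
246 ybb..........yyyyyyyyyyyyyyyyyyyyyyyyyyyyyy.......bbbbbbbbbbbbbbb
247 ybbbbb...........byyyyyyyyyyyyyyyyyyyyb.........bbbbbbbbbbbbbbbbb
248 ybbbbbbbb.............yyyyyyyyy.yyy............bbbbbbbbbbbbbbbbbb
249 ybbbbbbbbbbbbb...........................
[... 7823 characters left out ...]
bbbbbbbbbbyyyyyyyyyy
204 yyyyyyyyyyyyyyyyyyyyyyyyyyyyybbbbbbbbbbbbbbbbbbbbbbbbbbbbbbbbbbbbbbbbyyyyyyyyyyy
205 yyyyyyyyyyyyyyyyyyyyyyyyyyyyyydbbbbbbbbbbbbbbbbbbbbbbbbbbbbbbbbbbbbbyyyyyyyyyyyy
206 yyyyyyyyyyyyyyyyyyyyyyyyyyyyyyybbbbbbbbbbbbbbbbbbbbbbbbbbbbbbbbbbbbbyyyyyyyyyyyy
207 yyyyyyyyyyyyyyyyyyyyyyyyyyyyyyyyydbbbbbbbbbbbbbbbbbbbbbbbbbbbbbbbbbyyyyyyyyyyyyy
208 yyyyyyyyyyyyyyyyyyyyyyyyyyyyyyyyyybbbbbbbbbbbbbbbbbbbbbbbbbbbbbbbbyyyyyyyyyyyyyy
209 yyyyyyyyyyyyyyyyyyyyyyyyyyyyyyyyyyyydbbbbbbbbbbbbbbbbbbbbbbbbbbbbbyyyyyyyyyyyyyy
210 yyyyyyyyyyyyyyyyyyyyyyyyyyyyyyyyyyyyybbbbbbbbbbbbbbbbbbbbbbbbbbbbyyyyyyyyyyyyyyy
211 yyyyyyyyyyyyyyyyyyyyyyyyyyyyyyyyyyyyyyybbbbbbbbbbbbbbbbbbbbbbbbbbyyyyyyyyyyyyyyy
```

Run:
```python
from m1 import *
from scipy import ndimage
def yel(f,box):
    x,y,w,h=box; hsv=cv2.cvtColor(cv2.imread(f),cv2.COLOR_BGR2HSV)[y:y+h,x:x+w]; m=cv2.inRange(hsv,(15,50,70),(35,180,255)); m=cv2.morphologyEx(m,cv2.MORPH_OPEN,np.ones((3,3))); n,l,st,c=cv2.connectedComponentsWithStats(m)
    return [(c[i]+[x,y],st[i,4],st[i,:4]+[x,y,0,0]) for i in range(1,n) if st[i,4]>100]
T=yel("pics/te.png",(292,145,80,66)); S=yel("pics/se.png",(290,232,66,50))
for r in T+S: print(r)
P=min(T,key=lambda r:np.hypot(*(r[0]-[318,170])))[0]; Q=min(S,key=lambda r:np.hypot(*(r[0]-[317,240])))[0]
print("rib centroid",tri(P,Q),"want .6097 .0517 ~.029 top")
a,b=tri((304.5,186.5),(294,237.7)),tri((329.5,150.5),(341.5,237)); print("tips",a,b)
print("cone",arm.observe()["clock"])
for f in("top0","te"):
    hsv=cv2.cvtColor(cv2.imread(f"pics/{f}.png"),cv2.COLOR_BGR2HSV)[255:280,345:368]; m=cv2.inRange(hsv,(0,0,120),(179,60,255)); print(m.sum()/255,ndimage.center_of_mass(m))
```

```text
(array([300.83184258, 157.82110912]), np.int32(559), array([292, 145,  27,  38]))
(array([319.99026426, 170.03337969]), np.int32(719), array([304, 150,  31,  39]))
(array([348.23529412, 190.73796791]), np.int32(187), array([340, 183,  17,  17]))
(array([304.148, 201.706]), np.int32(500), array([292, 186,  36,  25]))
(array([366.37278107, 203.15384615]), np.int32(169), array([358, 191,  14,  20]))
(array([317.77896341, 239.2652439 ]), np.int32(656), array([294, 232,  48,  17]))
(array([321.7037037 , 266.16161616]), np.int32(297), array([313, 257,  19,  19]))
rib centroid (array([0.6129, 0.053 , 0.0253]), [np.float64(0.0002), np.float64(0.0002)]) want .6097 .0517 ~.029 top
tips (array([0.5802, 0.0837, 0.0248]), [np.float64(0.0001), np.float64(0.0001)]) (array([0.6533, 0.0327, 0.023 ]), [np.float64(0.0023), np.float64(0.0023)])
cone 34.55
41.0 (np.float64(14.0), np.float64(12.414634146341463))
2.0 (np.float64(12.5), np.float64(14.5))
```

Run:
```python
import cv2,numpy as np
for f in("scene0","sb","se"):
    im=cv2.imread(f"pics/{f}.png"); hsv=cv2.cvtColor(im,cv2.COLOR_BGR2HSV)[300:332,245:275]
    print(f)
    for r in hsv[::2]: print("".join("." if s<70 and V>90 else("d" if V<60 else"b") for h,s,V in r))
```

```text
scene0
bbbbbbbbbbbbbbbbbbbbbbbbbbbbbb
bbbbbbbbbbbbbbbbbbbbbbbbbbbbbb
bbbbbbbbbbbbbbbbbbbbbbbbbbbbbb
bbbbbbbbbbbbbbbbbbbbbbbbbbbbbb
bbbbbbbbbbbb....bbbbbbbbbbbbbb
bbbbbbbbbb.......bbbbbbbbbbbbb
bbbbbbbbb.........bbbbbbbbbbbb
bbbbbbbbbb.......bbbbbbbbbbbbb
bbbbbbbbb..b.bbb..bbbbbbbbbbbb
bbbbbbbbb....b..bbbbbbbbbbbbbb
bbbbbbbbb.bb..bbb.bbbbbbbbbbbb
bbbbbbbbbbb.bbbbbbbbbbbbbbbbbb
bbbbbbbbbbbb.bbb.bbbbbbbbbbbbb
bbbbbbbbbbbbbbbbbbbbbbbbbbbbbb
bbbbbbbbbbbbbbbbbbbbbbbbbbbbbb
bbbbbbbbbbbbbbbbbbbbbbbbbbbbbb
sb
bbbbbbbbbbbbbbbbbbbbbbbbbbbbbb
bbbbbbbbbbbbbbbbbbbbbbbbbbbbbb
bbbbbbbbbbbbbbbbbbbbbbbbbbbbbb
bbbbbbbbbbbbbbbbbbbbbbbbbbbbbb
bbbbbbbbbbbbbbbbbbbbbbbbbbbbbb
bbbbbbbbbbb.....bbbbbbbbbbbbbb
bbbbbbbbbb...b.b.bbbbbbbbbbbbb
bbbbbbbbbb.b.bb...bbbbbbbbbbbb
bbbbbbbbb.........bbbbbbbbbbbb
bbbbbbbbb.b.bbb...bbbbbbbbbbbb
bbbbbbbbb.......b.bbbbbbbbbbbb
bbbbbbbbbbbb..bb..bbbbbbbbbbbb
bbbbbbbbbbbb.b.b.bbbbbbbbbbbbb
bbbbbbbbbbbbbbbbbbbbbbbbbbbbbb
bbbbbbbbbbbbbbbbbbbbbbbbbbbbbb
bbbbbbbbbbbbbbbbbbbbbbbbbbbbbb
se
bbbbbbbbbbbbbbbbbbbbbbbbbbbbbb
bbbbbbbbbbbbbbbbbbbbbbbbbbbbbb
bbbbbbbbbbbbbbbbbbbbbbbbbbbbbb
bbbbbbbbbbbbbbbbbbbbbbbbbbbbbb
bbbbbbbbbbbbbbbbbbbbbbbbbbbbbb
bbbbbbbbbbb..b..bbbbbbbbbbbbbb
bbbbbbbbbbbb.b...bbbbbbbbbbbbb
bbbbbbbbbb..bb....bbbbbbbbbbbb
bbbbbbbbb....bb...bbbbbbbbbbbb
bbbbbbbbb.bb......bbbbbbbbbbbb
bbbbbbbbb...bb.bbbbbbbbbbbbbbb
bbbbbbbbb.bbb..b..bbbbbbbbbbbb
bbbbbbbbbbbbbbbb..bbbbbbbbbbbb
bbbbbbbbbbbb.bbbbbbbbbbbbbbbbb
bbbbbbbbbbbbbbbbbbbbbbbbbbbbbb
bbbbbbbbbbbbbbbbbbbbbbbbbbbbbb
```

The cone is where it was and still standing. All four parts are seated and the gripper is clear, so I'm handing in.

```bash
python3 -c "
from rig import arm
print(arm.close_job())"
```

```text
the job is handed in; nothing more can be done
None
```

The job is handed in at about 35 s: stop, dog, rib and slip trailer are each seated in their own block and let go, and the cone stands where it was; the hand-in call gave no verdict back.

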